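# Sort the jingle bells with the rotary-cap sorter and put the tray away

### The job

Gather the stray jingle bells into the tilting sorter: turn its cap so that the wide slot is over the opening and drop every bell lying on the counter into the clear box. Then turn the cap round to the narrow slot and tip the box over with its crank so that all the small bells (however many there are) come out into the wooden tray while the large ones stay in; a small bell that misses the tray goes into it too. Set the box fully upright again, put the tray with its bells flat inside the storage bay whose label shows the small bell, and do not disturb the ribbon spools or the twine.

Things in the scene. Friction and masses are not known exactly. Their poses are not given: they have to be found in the camera images.
- pivot (a point): The sorter: a clear box hung between two steel posts (12 mm thick, 30 mm wide, 140 mm high, at y = +-74 mm) on a dark wooden base fixed to the counter (12 mm thick, x = -18 to +130 mm, y = +-83 mm). This fixed point is the middle of the box's tipping axis, 130 mm above the counter; the axis is this frame's y, z is up. The box pours towards this frame's -x.
- tray_place (a point): Fixed point on the counter 80 mm to -x of the pivot, axes as the pivot's: where the tray's centre belongs to catch the bells, axes parallel, the tray's tall wall away from the sorter (good to within about 10 mm).
- tip (a joint): Tipping angle of the clear box, rad: 0 upright (stop), grows as it tips towards the sorter's -x, stop at 2.36 (135 degrees, mouth down). Stiff: 0.3 N m friction, 4 to 7 N at the crank; stays where it is left. Bells leave from about 1.9 on; tip slowly. If large bells jam the slot, rock the box back to about 0.8 and over again.
- crank (a point): Middle of the grip of the box's crank pin, moving with the box: a black round pin, 12 mm diameter, along the sorter's y, from 50 mm to -y of this point to 23 mm to +y. It circles 80 mm from the tipping axis, 135 mm to +y of the pivot. Box upright: it leans 1.18 rad from vertical to the sorter's +x; fully tipped: 1.18 rad to -x, so fingers pointing down can lead it over in an arc.
- box_floor (a point): Centre of the inner floor of the clear box, moving with the box; z is the box's up, x and y as the sorter's when upright. Inside 92 (x) x 88 (y) x 100 mm high, walls 4 mm. Upright, it lies 62 mm to +x of the pivot and 100 mm below it, 30 mm above the counter. A metal deck closes the top but for one opening.
- opening (a point): Centre of the deck's one opening, at the level of the cap's top face, moving with the box, axes as box_floor's. The opening is 34 mm (x) by 88 mm (y), at the box's pouring side. Upright, it is 33 mm to +x of the pivot and 7.5 mm above it; 29 mm from the cap's axis. To load, release a bell here just above the cap with the wide slot in place.
- cap (a joint): Angle of the rotary cap on the box, rad, grows counter-clockwise seen from above, stops at -1.61 and 1.61. At -1.571 its wide slot (34 x 88 mm; all bells pass) is over the opening; at +1.571 its narrow slot (21 x 88 mm, along the pouring wall; only small bells pass); near 0 the opening is shut. Friction 0.06 N m, stays where left.
- cap_knob (a point): Centre of the top of the cap's grip bar, on the cap's axis, turning with it: a black bar 50 mm long (this frame's x), 14 mm thick (y), 30 mm high, standing on the cap, an aluminium disc of 132 mm diameter, 4 mm thick. The wide slot is on this frame's -y side, the narrow one at +y. With a slot over the opening the bar lies along the sorter's y; with the cap at 0, along x.
- S1: A brass barrel-shaped jingle bell with flat ends, SMALL: 17 mm diameter, 15 mm high, 12 g. Origin at its centre, z along its own axis (upright when standing). May be absent. Starts inside the sorter's clear box.
- S2: A brass barrel-shaped jingle bell with flat ends, SMALL: 17 mm diameter, 15 mm high, 12 g. Origin at its centre, z along its own axis (upright when standing). May be absent. Starts inside the sorter's clear box.
- S3: A brass barrel-shaped jingle bell with flat ends, SMALL: 17 mm diameter, 15 mm high, 12 g. Origin at its centre, z along its own axis (upright when standing). May be absent. Starts standing on the counter.
- S4: A brass barrel-shaped jingle bell with flat ends, SMALL: 17 mm diameter, 15 mm high, 12 g. Origin at its centre, z along its own axis (upright when standing). May be absent. Starts standing on the counter.
- S5: A brass barrel-shaped jingle bell with flat ends, SMALL: 17 mm diameter, 15 mm high, 12 g. Origin at its centre, z along its own axis (upright when standing). May be absent. Starts standing on the counter.
- L1: A brass barrel-shaped jingle bell with flat ends, LARGE: 28 mm diameter, 26 mm high, 30 g. Origin at its centre, z along its own axis. Starts inside the sorter's clear box.
- L2: A brass barrel-shaped jingle bell with flat ends, LARGE: 28 mm diameter, 26 mm high, 30 g. Origin at its centre, z along its own axis. May be absent. Starts standing on the counter.
- tray: Loose open wooden catch tray, 96 (x) x 126 (y) mm, 160 g. Origin at the centre of its underside. Floor 5 mm thick, three walls 6 mm thick and 35 mm high; the fourth, at its -x side, is 8 mm thick and 80 mm high, its mid-plane 44 mm from the origin: pinch it from above at the middle of its top edge to carry the tray. Starts at its place in front of the sorter.
- bay_small: Low storage bay fixed on the counter: cork base 4 mm thick, rim 114 (x) x 144 (y) mm inside, 12 mm high. Beyond its -y end a white plinth, 20 mm high, bears as label one sample bell, 17 mm wide: the bay for the tray of SMALL bells. Origin at the centre of its underside. The tray belongs centred inside the rim, flat on the cork, either way round.
- bay_large: Low storage bay fixed on the counter: cork base 4 mm thick, rim 114 (x) x 144 (y) mm inside, 12 mm high. Beyond its -y end a white plinth, 20 mm high, bears as label one sample bell, 28 mm wide: the bay for large bells, to be left empty. Origin at the centre of its underside.
- spool_a: Ribbon spool lying flat, 84 mm diameter, 30 mm high: a bystander. Origin at the centre of its underside.
- spool_b: Ribbon spool lying flat, 72 mm diameter, 35 mm high: a bystander.
- spool_c: Ribbon spool lying flat, 90 mm diameter, 22 mm high: a bystander.
- twine: Ball of twine, 92 mm diameter, 60 mm high: a bystander.
Things that resemble listed ones, but are neither listed nor needed, are in the scene too. Leave any purple look-alike of the tray alone.

How it is judged:
On the way, in this order (a step that is already met when the one before it is completed fails the run):
1. the cap's wide slot is turned over the opening (within about 9 degrees), the box upright (value of joint cap below -1.42 rad and value of joint tip below 0.1 rad), for 0.2 s.
2. all stray bells are in the clear box (horizontal distance between each of S3, S4, S5, L2 and box_floor below 0.055 m and z of S3 in the frame of box_floor between 0 and 0.098 m and z of S4 in the frame of box_floor between 0 and 0.098 m and z of S5 in the frame of box_floor between 0 and 0.098 m and z of L2 in the frame of box_floor between 0 and 0.098 m), for 0.2 s.
3. the cap's narrow slot is turned over the opening (within about 9 degrees), the box still upright (value of joint cap above 1.42 rad and value of joint tip below 0.1 rad), for 0.2 s.
4. the box is tipped past 1.9 rad with the narrow slot in place (value of joint cap above 1.42 rad and value of joint tip above 1.9 rad), for 0.2 s.
5. the box is set upright again (value of joint tip below 0.1 rad), for 0.2 s.
At the end, for the whole second after the job is handed in: All small bells lie in the tray; the tray lies flat inside the rim of the bay labelled with the small bell (centre within 12 mm of the bay's along each side, resting on the cork); all large bells are in the clear box and the box is upright (within 0.1 rad) (value of joint tip below 0.1 rad and linear speed of tray below 0.01 m/s and x of tray in the frame of bay_small between -0.012 and 0.012 m and y of tray in the frame of bay_small between -0.012 and 0.012 m and z of tray in the frame of bay_small below 0.009 m and angle between tray's own z axis and vertical below 0.06 rad and x of S1 in the frame of tray between -0.043 and 0.045 m and y of S1 in the frame of tray between -0.06 and 0.06 m and z of S1 in the frame of tray between 0.005 and 0.05 m and x of S2 in the frame of tray between -0.043 and 0.045 m and y of S2 in the frame of tray between -0.06 and 0.06 m and z of S2 in the frame of tray between 0.005 and 0.05 m and x of S3 in the frame of tray between -0.043 and 0.045 m and y of S3 in the frame of tray between -0.06 and 0.06 m and z of S3 in the frame of tray between 0.005 and 0.05 m and x of S4 in the frame of tray between -0.043 and 0.045 m and y of S4 in the frame of tray between -0.06 and 0.06 m and z of S4 in the frame of tray between 0.005 and 0.05 m and x of S5 in the frame of tray between -0.043 and 0.045 m and y of S5 in the frame of tray between -0.06 and 0.06 m and z of S5 in the frame of tray between 0.005 and 0.05 m and horizontal distance between each of L1, L2 and box_floor below 0.055 m and z of L1 in the frame of box_floor between 0 and 0.098 m and z of L2 in the frame of box_floor between 0 and 0.098 m); the robot touches nothing.
It fails at once if a ribbon spool or the twine is shifted by more than 40 mm (distance of any of spool_a, spool_b, spool_c, twine from where it was at the start of the episode above 0.04 m).
Of S3, S4, S5, L2 only 2 to 4 are there at a start; the rules pass over those that are not, and their reading is None.
Of S1, S2 only 1 to 2 are there at a start; the rules pass over those that are not, and their reading is None.
At some moment in a run one of tray may be knocked a few centimetres aside while the robot is not near it.
Once in a run the grip may slacken for a moment while it holds something.
It also fails if it takes over 210 s, if anything falls off the work surface, if the arm or the gripper's body presses on something with over 40 N, if the wrist force passes 120 N, or if a joint passes its speed limit or range.

### The arm

A 6-joint arm with a two-finger parallel gripper is mounted at the origin on the work surface. World frame = base frame: x ahead of the robot, y to its left, z up, the work surface at z = 0. Lengths are in m, angles in rad, forces in N, time in s.
With the tool pointing down it reaches from about 0.3 to 0.775 m from the base axis. Payload 14.6 kg.
Tool frame: the origin (TCP) lies midway between the tips of the shut fingers; the grasp point (between the pads) lies 19 mm behind it (grasp_offset is the distance from the TCP to the grasp point, in m); z points along the fingers, y is the line along which they close (so a half turn about z gives the same grasp; the last joint's range is limited). The gripper opens to 94 mm and grips with 3 to 60 N. Pads are 16 mm wide; open, the fingers measure 119 mm over their backs; the gripper's body (75 mm by 177 mm) begins 78 mm behind the grasp point.
Start: joints at [-1.184, 0.3, 1.521, -0, 1.321, -0.067], TCP at [0.241, -0.494, 0.205] pointing down, gripper open.
Joint ranges: [-3.03, 3.03], [-0.79, 2.21], [0.23, 2.52], [-1.04, 4.18], [0, 3.07], [-2.55, 2.55]. Speed limits (rad/s): [2.22, 2.22, 2.57, 3.14, 3.14, 3.14].

### API

Orientations are given as [roll, pitch, yaw] about the fixed x, y, z axes, in that order (R = Rz(yaw) Ry(pitch) Rx(roll)).
In Python, from station import * gives the robot as it stands. The module is installed in compiled form; this text tells all that it offers.
- The arm moves only by the tool send_rows, never from a script. Its argument "rows" is a list of rows, each an object of numbers: "dx", "dy", "dz": the shift along the tool's x, y, z in mm; "roll": the turn about the tool's z in degrees; "jaw": the closure, from -1 (fully open) to 1 (shut). In form: [{"dx": .., "dy": .., "dz": .., "roll": .., "jaw": ..}, ...]. A call has 1 to 12 rows; each row shifts and turns the commanded pose from where the row before left it, along the tool's axes as they then stand; what a row does not reach is not made up. A row lasts 1/12 s, in which the tool goes at most 41.7 mm and 7.16 degrees, less where a joint would pass 70% of its speed; a pose out of reach is approached as far as the arm can. A call is refused whole if a number of a shift passes 41.7 or a number of a turn 7.16, either way. A call with a gripper value outside its range is refused whole. The fingers move at their own pace and stop on an object; "force" is the grip in N (left out, the last holds). Time passes only in rows, so rows that do not move let the fingers close. It gives the time, the measured TCP pose, the force, the opening and the grip force at its end, in the units of the state.
- get_obs(): the state, without advancing time (a new reading comes with each control period).
- camera(name): name is "scene" or "top"; returns a dict with "frame" (420x560x3 uint8, red, green, blue), "z_map" (420x560 float32, m along the optical axis (not along the pixel's ray), 0 where there is no reading), "camera_matrix" (3x3 intrinsics, pixels), "rvec" (rotation vector, rad) and "tvec" (3), from world to camera coordinates, as OpenCV has them. Camera axes: x right, y down, z forward; pixel columns grow to the right and rows downward; lengths in m; the calibration is good to about 2 mm. A picture is of the moment at which its call begins.
- hand_in(): hands the job in; it is judged then, once.
The state is a dict: "time_s": time; "qpos": joint angles; "joint_vel": joint speeds; "tau": joint torques, N m; "ee_pos": TCP position; "eef_rot": TCP orientation; "force": force on the tool from outside, world axes, zero at the start; "moment": the same for the moment, N m; "grip_width": finger opening in m; "grip_force": force on a finger pad.
Only numpy, scipy, OpenCV 4.12 (cv2) and the standard library are available. Lean on these libraries where they do the work, as an engineer would, in place of code of your own. Each camera call takes 0.05 s, during which the arm holds its last target. There are 200 camera calls.

## Working session

There is one attempt and no reset: what is moved stays moved. The work goes in short steps, Python scripts to look and compute and a tool call to move; the robot and the scene stay as the last step left them, time stands still between calls to the robot, and variables do not carry over. Pictures are saved under pics/ and viewed, at most 14 in all, crops included, and the job is handed in when it is done.

Besides the shell and the picture viewer there is one more tool, called after "Call:" by a JSON object that holds its "name" and its "arguments". send_rows: Moves the arm, as the interface text tells. Its arguments: {"type":"object","properties":{"rows":{"type":"array"},"force":{"type":"number"}},"required":["rows"]}

```bash
mkdir -p pics; cat > h.py <<'E'
from station import *
import numpy as np, cv2
def shot(n,save=None):
    c=camera(n)
    if save: cv2.imwrite('pics/'+save+'.png',cv2.cvtColor(c['frame'],cv2.COLOR_RGB2BGR))
    R=cv2.Rodrigues(np.array(c['rvec'],float))[0]; t=np.array(c['tvec'],float).ravel(); K=np.array(c['camera_matrix'])
    return c,K,R,t
def ray(u,v,z,K,R,t):
    o=-R.T@t; d=R.T@(np.linalg.inv(K)@[u,v,1]); return o+d*(z-o[2])/d[2]
def cloud(c,K,R,t):
    h,w=c['z_map'].shape; u,v=np.meshgrid(np.arange(w),np.arange(h)); Z=c['z_map']
    P=np.stack([(u-K[0,2])*Z/K[0,0],(v-K[1,2])*Z/K[1,1],Z],-1)
    W=(P-t)@R; W[Z==0]=np.nan; return W
E
python3 - <<'E'
from h import *
for n in('top','scene'):
    c,K,R,t=shot(n,n+'0'); print(n,K.tolist(),(-R.T@t).round(3),R.round(2).tolist())
    np.savez('/tmp/'+n,**{k:c[k] for k in c})
    im=cv2.resize(cv2.cvtColor(c['frame'],cv2.COLOR_RGB2BGR),(800,600),interpolation=cv2.INTER_CUBIC); cv2.imwrite(f'pics/{n}0b.png',im)
print(get_obs())
E
```

```text
top [[504.23083357979135, 0.0, 272.864984520241], [0.0, 504.23083357979135, 206.0399293745623], [0.0, 0.0, 1.0]] [0.313 0.025 1.54 ] [[0.0, -1.0, -0.01], [-0.99, 0.0, -0.11], [0.11, 0.01, -0.99]]
scene [[488.2714477187142, 0.0, 278.5749572515925], [0.0, 488.2714477187142, 212.2442700723977], [0.0, 0.0, 1.0]] [ 1.075 -0.586  1.066] [[0.74, 0.67, -0.01], [0.49, -0.55, -0.68], [-0.46, 0.5, -0.74]]
{'time_s': 0.1, 'qpos': array([-1.18363709e+00,  3.00433637e-01,  1.52151185e+00,  1.20366494e-05,
        1.32069139e+00, -6.65720800e-02]), 'joint_vel': array([ 5.87642410e-04, -6.65090930e-04, -2.24877170e-03,  1.63266349e-03,
       -5.17341059e-04,  4.01670916e-05]), 'tau': array([ 1.22976227e-03, -5.32642579e+01, -3.53285122e+01,  7.09401886e-02,
        2.34904687e-02, -4.61451873e-05]), 'ee_pos': array([ 0.24100392, -0.49412868,  0.20493616]), 'eef_rot': array([-3.14055151e+00, -8.10983711e-05,  4.53728288e-01]), 'force': array([-0.38934245, -0.52876902, -0.87576186]), 'moment': array([ 0.02375686,  0.01726918, -0.02878443]), 'grip_force': 0.0, 'grip_width': 0.09445158480496761}
```

View pics/top0b.png

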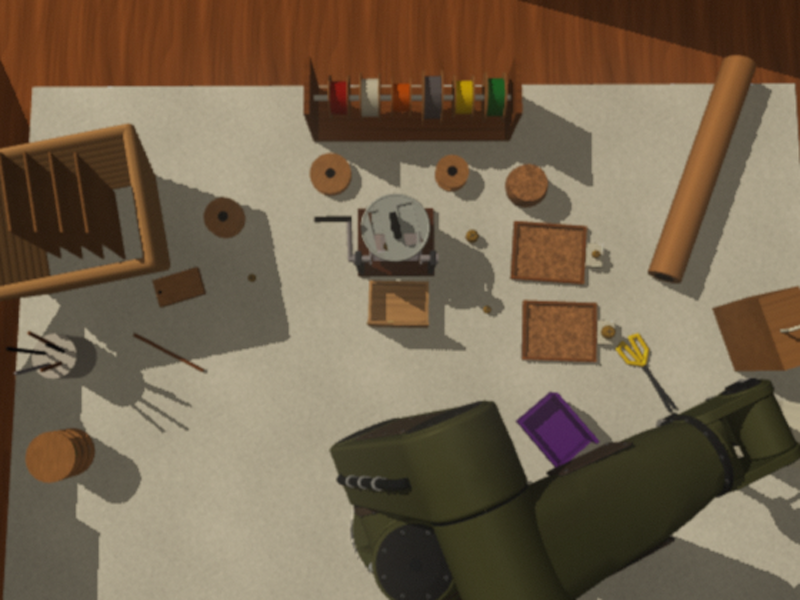

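View pics/scene0b.png

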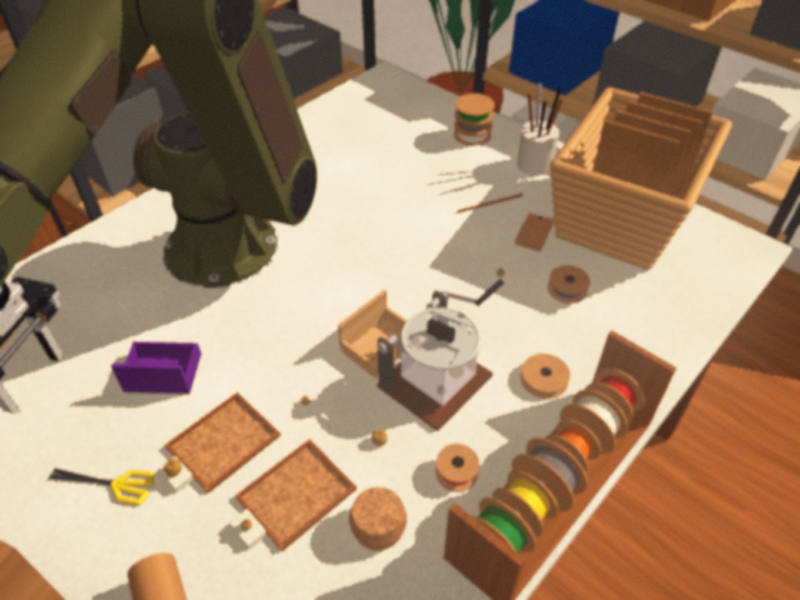

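The top view (800 px scale) shows bells at (473,236) large, (487,309) small and (252,278) small. The sorter is at (396,235), the tray at (399,304), the small-label bay at (549,253) and the large-label bay at (560,331). The sorter's axes look roughly aligned with the world frame, with the crank at +y.

```bash
python3 - <<'E'
from h import *
c=dict(np.load('/tmp/top.npz')); R=cv2.Rodrigues(c['rvec'].astype(float))[0];t=c['tvec'].astype(float).ravel();K=c['camera_matrix']
W=cloud(c,K,R,t); f=c['frame']; hsv=cv2.cvtColor(f,cv2.COLOR_RGB2HSV)
s=0.7
for n,(u,v),z in[('bellL',(473,236),.013),('S',(487,309),.0075),('S',(252,278),.0075),('lab_up',(597,254),.028),('lab_lo',(608,331),.03)]:
    u,v=int(u*s),int(v*s); w=9
    m=np.zeros(f.shape[:2],np.uint8); m[v-w:v+w,u-w:u+w]=1
    m=((hsv[...,1]>90)&(m>0)).astype(np.uint8)
    k,l,st,ce=cv2.connectedComponentsWithStats(m); i=1+np.argmax(st[1:,4]); mm=l==i
    print(n,ce[i].round(1),st[i],ray(*ce[i],z,K,R,t).round(4),np.nanmedian(W[mm],0).round(4),np.nanmax(W[mm][:,2]).round(4))
for n,(u,v),z in[('bay_up',(549,253),.012),('bay_lo',(560,331),.012),('tray',(399,304),.035)]:
    u,v=int(u*s),int(v*s)
    m=np.zeros(f.shape[:2],np.uint8); m[v-40:v+40,u-40:u+40]=1
    m=((hsv[...,1]>75)&(m>0)&(W[...,2]<.1)).astype(np.uint8)
    k,l,st,ce=cv2.connectedComponentsWithStats(m); i=l[v,u]; cn=cv2.findContours((l==i).astype(np.uint8),0,2)[0][0]
    b=cv2.boxPoints(cv2.minAreaRect(cn)); print(n,st[i],[ray(*p,z,K,R,t)[:2].round(4).tolist() for p in b])
# sorter: heights
reg=W[120:240,215:330]; 
def pts(lo,hi,a=None):
    m=(reg[...,2]>lo)&(reg[...,2]<hi); return reg[m]
for lo,hi in[(.005,.02),(.125,.15),(.134,.142),(.155,.18)]:
    p=pts(lo,hi); print(lo,hi,len(p),p.min(0).round(4) if len(p) else'',p.max(0).round(4) if len(p) else'',np.median(p,0).round(4) if len(p) else'')
knob=pts(.155,.18)
if len(knob)>3:
    print(cv2.fitLine(knob[:,:2].astype(np.float32),2,0,.01,.01).ravel(),cv2.minAreaRect(knob[:,:2].astype(np.float32)))
im=cv2.cvtColor(f,cv2.COLOR_RGB2BGR)[120:240,205:345]; cv2.imwrite('pics/crop.png',cv2.resize(im,None,fx=5,fy=5,interpolation=cv2.INTER_CUBIC))
E
```

```text
bellL [329.9 164.8] [326 161   9   9  64] [ 0.6104 -0.1314  0.013 ] [ 0.6082 -0.1304  0.0219] 0.0331
S [340.3 216.1] [338 214   6   5  24] [ 0.4528 -0.1617  0.0075] [ 0.4524 -0.1604  0.0114] 0.0226
S [176. 194.] [174 192   5   5  21] [0.5211 0.3417 0.0075] [0.5208 0.341  0.0115] 0.0148
lab_up [408.6 175.9] [408 168   3  18  39] [ 0.5731 -0.3673  0.028 ] [ 0.5756 -0.372   0.0105] 0.0178
lab_lo [425.4 231.9] [421 228  10   9  74] [ 0.4034 -0.4119  0.03  ] [ 0.4026 -0.4082  0.0419] 0.0512
bay_up [ 357  155   55   45 2186] [[0.5164, -0.2095], [0.6468, -0.2217], [0.6338, -0.3842], [0.5038, -0.3705]]
bay_lo [ 365  210   54   44 2256] [[0.4711, -0.2363], [0.4711, -0.3969], [0.341, -0.3929], [0.3409, -0.2338]]
tray [ 257  196   44   34 1414] [[0.5112, 0.0914], [0.5111, -0.0381], [0.4117, -0.0376], [0.4117, 0.0909]]
0.005 0.02 1547 [ 0.3831 -0.13    0.005 ] [0.7543 0.2236 0.02  ] [0.5422 0.0465 0.009 ]
0.125 0.15 1788 [ 0.5256 -0.0483  0.1253] [0.6714 0.127  0.1499] [0.5985 0.0363 0.1353]
0.134 0.142 1070 [ 0.5256 -0.0482  0.134 ] [0.6704 0.1267 0.142 ] [0.5945 0.0392 0.1368]
0.155 0.18 214 [0.578  0.0223 0.155 ] [0.628  0.1894 0.1714] [0.6109 0.1226 0.164 ]
[0.09092685 0.9958576  0.6074322  0.0992429 ] ((0.5989112257957458, 0.10593333840370178), (0.05039564520120621, 0.16509099304676056), 3.3991012573242188)
```

View pics/crop.png

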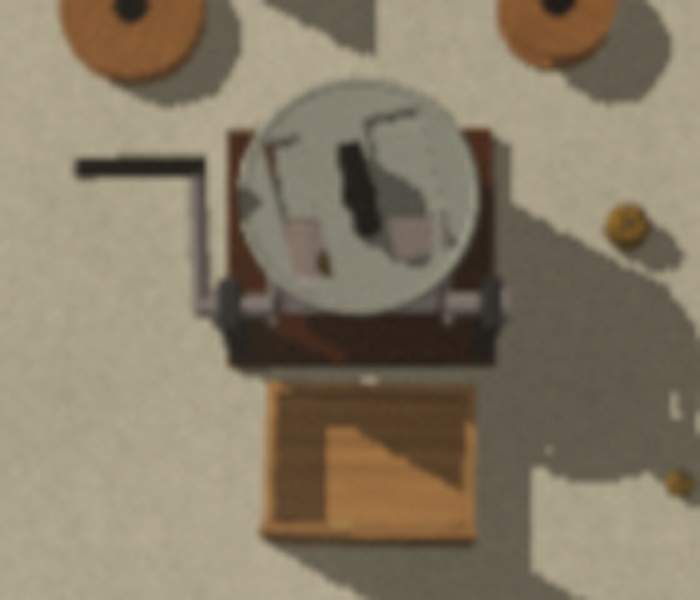

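The crop shows the cap bar leaning about +0.2 rad (top end slightly to the left), the crank pin at upper left, and the tray aligned with its tall wall nearest the robot. Next I'll fit the cap, bar and pin.

```bash
cat > fit.py <<'E'
from h import *
def sorter(W,f):
    reg=W[110:245,205:345]; g=f[110:245,205:345]
    p=reg[(abs(reg[...,2]-.1375)<.006)&(reg[...,0]>.53)&(reg[...,1]<.11)&(reg[...,1]>-.045)]
    d=p[p[:,0]>.58]; c=cv2.minEnclosingCircle(d[:,:2].astype(np.float32)); print('disc',c, np.percentile(p[:,0],[1,99]),np.percentile(p[:,1],[1,99]))
    k=reg[(reg[...,2]>.15)&(reg[...,2]<.18)]
    a=k[(k[:,1]<.1)]; b=k[k[:,1]>.12]
    if len(a)>5:
        print('bar',len(a),a.mean(0).round(4),cv2.minAreaRect(a[:,:2].astype(np.float32)))
        q=a[:,:2]-a[:,:2].mean(0); w=np.linalg.svd(q,full_matrices=False)[2][0]; print(' ang',np.arctan2(w[1],w[0]))
    if len(b)>5: print('pin',len(b),np.median(b,0).round(4),b.min(0).round(4),b.max(0).round(4),np.polyfit(b[:,1],b[:,0],1))
E
python3 - <<'E'
from fit import *
c=dict(np.load('/tmp/top.npz')); R=cv2.Rodrigues(c['rvec'].astype(float))[0];t=c['tvec'].astype(float).ravel();K=c['camera_matrix']
W=cloud(c,K,R,t); sorter(W,c['frame'])
hsv=cv2.cvtColor(c['frame'],cv2.COLOR_RGB2HSV)
# dark base outline, z=.012
m=((W[...,2]<.03)&(hsv[...,2]<105)&(hsv[...,1]>90)).astype(np.uint8); m[:140]=0;m[200:]=0;m[:,:245]=0;m[:,310:]=0
y,x=np.nonzero(m); P=np.array([ray(a,b,.012,K,R,t)[:2] for a,b in zip(x,y)]); print('base',np.percentile(P,1,0),np.percentile(P,99,0))
print('tall wall', *[ (lambda q:(len(q),q.min(0).round(3),q.max(0).round(3)))(W[190:240,250:305][(W[190:240,250:305][...,2]>a)&(W[190:240,250:305][...,2]<b)&(W[190:240,250:305][...,0]<.5)]) for a,b in[(.06,.095),(.027,.045)]])
print(ray(276.8,158,.1675,K,R,t),ray(276.8,159,.1375,K,R,t),ray(233.5,153,.1604,K,R,t))
for u,v in[(275.0,149),(279,167)]: print(ray(u,v,.1675,K,R,t))
E
```

```text
disc ((0.6038955450057983, 0.033768683671951294), 0.068779356777668) [0.5347576  0.66734517] [-0.03951334  0.10671118]
bar 94 [0.6019 0.0335 0.1647] ((0.6035934686660767, 0.033722490072250366), (0.051172006875276566, 0.014095255173742771), 13.384087562561035)
 ang -2.890941250557386
pin 131 [0.6118 0.1447 0.1626] [0.5745 0.1201 0.1506] [0.6193 0.1894 0.1706] [0.22841488 0.57514041]
base [ 0.50491934 -0.04587072] [0.66985596 0.11152086]
tall wall (135, array([ 0.412, -0.033,  0.06 ]), array([0.421, 0.089, 0.088])) (124, array([ 0.412, -0.035,  0.027]), array([0.5  , 0.091, 0.045]))
[0.59980711 0.03115727 0.1675    ] [0.60319538 0.03129317 0.1375    ] [0.61565665 0.1519554  0.1604    ]
[0.62520734 0.03615518 0.1675    ]
[0.57450952 0.02507474 0.1675    ]
```

Call:
{"name": "send_rows", "arguments": {"rows": [{"dx": 27.8,"dy": -15.8,"dz": -5,"jaw": -1},{"dx": 27.8,"dy": -15.8,"dz": -5,"jaw": -1},{"dx": 27.8,"dy": -15.8,"dz": -5,"jaw": -1},{"dx": 27.8,"dy": -15.8,"dz": -5,"jaw": -1},{"dx": 27.8,"dy": -15.8,"dz": -5,"jaw": -1},{"dx": 27.8,"dy": -15.8,"dz": -5,"jaw": -1},{"dx": 27.8,"dy": -15.8,"dz": -5,"jaw": -1},{"dx": 27.8,"dy": -15.8,"dz": -5,"jaw": -1},{"dx": 27.8,"dy": -15.8,"dz": -5,"jaw": -1},{"dx": 27.8,"dy": -15.8,"dz": -5,"jaw": -1}]}}

```text
invalid input at $.rows[0]: expected keys dx, dy, dz, roll, jaw
```

Call:
{"name": "send_rows", "arguments": {"rows": [{"dx": 27.8,"dy": -15.8,"jaw": -1},{"dx": 27.8,"dy": -15.8,"jaw": -1},{"dx": 27.8,"dy": -15.8,"jaw": -1},{"dx": 27.8,"dy": -15.8,"jaw": -1},{"dx": 27.8,"dy": -15.8,"jaw": -1},{"dx": 27.8,"dy": -15.8,"jaw": -1},{"dx": 27.8,"dy": -15.8,"jaw": -1},{"dx": 27.8,"dy": -15.8,"jaw": -1},{"dx": 27.8,"dy": -15.8,"jaw": -1},{"dx": 27.8,"dy": -15.8,"jaw": -1}]}}

```text
invalid input at $.rows[0]: expected keys dx, dy, dz, roll, jaw
```

Call:
{"name": "send_rows", "arguments": {"rows": [{"roll": -6.96},{"roll": -6.96},{"roll": -6.96},{"roll": -6.96},{"roll": -6.96},{"roll": -6.96},{"roll": -6.96},{"roll": -6.96},{"roll": -6.96},{"roll": -6.96},{"roll": -6.96},{"roll": -6.96}]}}

```text
invalid input at $.rows[0]: expected keys dx, dy, dz, roll, jaw
```

Call:
{"name": "send_rows", "arguments": {"rows": [{"roll": -6.96},{"roll": -6.96},{"roll": -6.96},{"roll": -6.96},{"roll": -6.96},{"roll": -6.96},{"roll": -6.96},{"roll": -6.96},{"roll": -6.96},{"roll": -6.96},{"roll": -6.96},{"roll": -6.96}]}}

```text
invalid input at $.rows[0]: expected keys dx, dy, dz, roll, jaw
```

Call:
{"name": "send_rows", "arguments": {"rows": [{"dx": 27.8,"dy": -15.8,"dz": -5,"roll": 0,"jaw": -1},{"dx": 27.8,"dy": -15.8,"dz": -5,"roll": 0,"jaw": -1},{"dx": 27.8,"dy": -15.8,"dz": -5,"roll": 0,"jaw": -1},{"dx": 27.8,"dy": -15.8,"dz": -5,"roll": 0,"jaw": -1},{"dx": 27.8,"dy": -15.8,"dz": -5,"roll": 0,"jaw": -1},{"dx": 27.8,"dy": -15.8,"dz": -5,"roll": 0,"jaw": -1},{"dx": 27.8,"dy": -15.8,"dz": -5,"roll": 0,"jaw": -1},{"dx": 27.8,"dy": -15.8,"dz": -5,"roll": 0,"jaw": -1},{"dx": 27.8,"dy": -15.8,"dz": -5,"roll": 0,"jaw": -1},{"dx": 27.8,"dy": -15.8,"dz": -5,"roll": 0,"jaw": -1}]}}

```text
time_s: 0.93
ee_pos: [0.4222, -0.229, 0.2556]
eef_rot: [-3.141, 0.0, 0.454]
force: [0.6, -0.1, -0.0]
grip_width: 0.0942
grip_force: 0.0
```

Call:
{"name": "send_rows", "arguments": {"rows": [{"dx": 27.8,"dy": -15.8,"dz": 0,"roll": 0,"jaw": -1},{"dx": 27.8,"dy": -15.8,"dz": 0,"roll": 0,"jaw": -1},{"dx": 27.8,"dy": -15.8,"dz": 0,"roll": 0,"jaw": -1},{"dx": 27.8,"dy": -15.8,"dz": 0,"roll": 0,"jaw": -1},{"dx": 27.8,"dy": -15.8,"dz": 0,"roll": 0,"jaw": -1},{"dx": 27.8,"dy": -15.8,"dz": 0,"roll": 0,"jaw": -1},{"dx": 27.8,"dy": -15.8,"dz": 0,"roll": 0,"jaw": -1},{"dx": 27.8,"dy": -15.8,"dz": 0,"roll": 0,"jaw": -1},{"dx": 27.8,"dy": -15.8,"dz": 0,"roll": 0,"jaw": -1},{"dx": 27.8,"dy": -15.8,"dz": 0,"roll": 0,"jaw": -1}]}}

```text
time_s: 1.77
ee_pos: [0.6028, 0.035, 0.2551]
eef_rot: [-3.141, 0.001, 0.454]
force: [-0.3, -1.0, 0.3]
grip_width: 0.0939
grip_force: 0.0
```

Call:
{"name": "send_rows", "arguments": {"rows": [{"dx": 0,"dy": 0,"dz": 0,"roll": -6.96,"jaw": -1},{"dx": 0,"dy": 0,"dz": 0,"roll": -6.96,"jaw": -1},{"dx": 0,"dy": 0,"dz": 0,"roll": -6.96,"jaw": -1},{"dx": 0,"dy": 0,"dz": 0,"roll": -6.96,"jaw": -1},{"dx": 0,"dy": 0,"dz": 0,"roll": -6.96,"jaw": -1},{"dx": 0,"dy": 0,"dz": 0,"roll": -6.96,"jaw": -1},{"dx": 0,"dy": 0,"dz": 0,"roll": -6.96,"jaw": -1},{"dx": 0,"dy": 0,"dz": 0,"roll": -6.96,"jaw": -1},{"dx": 0,"dy": 0,"dz": 0,"roll": -6.96,"jaw": -1},{"dx": 0,"dy": 0,"dz": 0,"roll": -6.96,"jaw": -1},{"dx": 0,"dy": 0,"dz": 0,"roll": -6.96,"jaw": -1},{"dx": 0,"dy": 0,"dz": 0,"roll": -6.96,"jaw": -1}]}}

```text
time_s: 2.77
ee_pos: [0.6022, 0.0334, 0.255]
eef_rot: [-3.141, -0.0, 1.918]
force: [0.0, 0.1, -0.5]
grip_width: 0.0941
grip_force: 0.0
```

Call:
{"name": "send_rows", "arguments": {"rows": [{"dx": 0,"dy": 0,"dz": 0,"roll": -6.96,"jaw": -1},{"dx": 0,"dy": 0,"dz": 0,"roll": -6.96,"jaw": -1},{"dx": 0,"dy": 0,"dz": 0,"roll": -6.96,"jaw": -1},{"dx": 0,"dy": 0,"dz": 0,"roll": -6.96,"jaw": -1},{"dx": 0,"dy": 0,"dz": 0,"roll": -6.96,"jaw": -1},{"dx": 0,"dy": 0,"dz": 0,"roll": -6.96,"jaw": -1},{"dx": 0,"dy": 0,"dz": 0,"roll": -6.96,"jaw": -1},{"dx": 0,"dy": 0,"dz": 0,"roll": -6.96,"jaw": -1},{"dx": 0,"dy": 0,"dz": 0,"roll": -6.96,"jaw": -1},{"dx": 0,"dy": 0,"dz": 0,"roll": -6.96,"jaw": -1},{"dx": 0,"dy": 0,"dz": 0,"roll": -6.96,"jaw": -1},{"dx": 0,"dy": 0,"dz": 0,"roll": -6.96,"jaw": -1}]}}

```text
time_s: 3.77
ee_pos: [0.6022, 0.0334, 0.255]
eef_rot: [3.141, -0.001, -2.908]
force: [-1.1, -0.4, -0.2]
grip_width: 0.0938
grip_force: 0.0
```

```bash
python3 -c "
from h import *
o=get_obs();print(o['ee_pos'],o['eef_rot'],o['qpos'],o['time_s'])"
```

```text
[0.60217782 0.03342749 0.2550442 ] [ 3.14142140e+00 -7.57017717e-04 -2.90797663e+00] [-5.26345626e-03  3.90557915e-01  1.28569518e+00 -1.28036959e-05
  1.46611560e+00 -1.80967440e+00] 3.7667
```

Call:
{"name": "send_rows", "arguments": {"rows": [{"dx": 0,"dy": 0,"dz": 14,"roll": 0,"jaw": -1},{"dx": 0,"dy": 0,"dz": 14,"roll": 0,"jaw": -1},{"dx": 0,"dy": 0,"dz": 14,"roll": 0,"jaw": -1},{"dx": 0,"dy": 0,"dz": 14,"roll": 0,"jaw": -1},{"dx": 0,"dy": 0,"dz": 14,"roll": 0,"jaw": -1},{"dx": 0,"dy": 0,"dz": 14,"roll": 0,"jaw": -1},{"dx": 0,"dy": 0,"dz": 14,"roll": 0,"jaw": -1},{"dx": 0,"dy": 0,"dz": 14,"roll": 0,"jaw": -1},{"dx": 0,"dy": 0,"dz": 0,"roll": 0,"jaw": 1},{"dx": 0,"dy": 0,"dz": 0,"roll": 0,"jaw": 1},{"dx": 0,"dy": 0,"dz": 0,"roll": 0,"jaw": 1},{"dx": 0,"dy": 0,"dz": 0,"roll": 0,"jaw": 1}], "force": 30}}

```text
time_s: 4.77
ee_pos: [0.6027, 0.0334, 0.1445]
eef_rot: [-3.141, 0.001, -2.914]
force: [-0.0, -0.5, -0.4]
grip_width: 0.071
grip_force: 0.0
```

Call:
{"name": "send_rows", "arguments": {"rows": [{"dx": 0,"dy": 0,"dz": 0,"roll": 0,"jaw": 1},{"dx": 0,"dy": 0,"dz": 0,"roll": 0,"jaw": 1},{"dx": 0,"dy": 0,"dz": 0,"roll": 0,"jaw": 1},{"dx": 0,"dy": 0,"dz": 0,"roll": 0,"jaw": 1},{"dx": 0,"dy": 0,"dz": 0,"roll": 0,"jaw": 1},{"dx": 0,"dy": 0,"dz": 0,"roll": 0,"jaw": 1}]}}

```text
time_s: 5.27
ee_pos: [0.6023, 0.0334, 0.1435]
eef_rot: [-3.142, 0.0, -2.914]
force: [0.5, -0.6, 0.5]
grip_width: 0.0304
grip_force: 0.0
```

Grip still closing; let it finish and then turn.

Call:
{"name": "send_rows", "arguments": {"rows": [{"dx": 0,"dy": 0,"dz": 0,"roll": 0,"jaw": 1},{"dx": 0,"dy": 0,"dz": 0,"roll": 0,"jaw": 1},{"dx": 0,"dy": 0,"dz": 0,"roll": 0,"jaw": 1},{"dx": 0,"dy": 0,"dz": 0,"roll": 0,"jaw": 1},{"dx": 0,"dy": 0,"dz": 0,"roll": 0,"jaw": 1},{"dx": 0,"dy": 0,"dz": 0,"roll": 0,"jaw": 1}]}}

```text
time_s: 5.77
ee_pos: [0.6022, 0.0339, 0.1434]
eef_rot: [3.141, -0.0, -2.914]
force: [-1.7, 4.8, 1.0]
grip_width: 0.0137
grip_force: 30.0
```

Call:
{"name": "send_rows", "arguments": {"rows": [{"dx": 0,"dy": 0,"dz": 0,"roll": 5,"jaw": 1},{"dx": 0,"dy": 0,"dz": 0,"roll": 5,"jaw": 1},{"dx": 0,"dy": 0,"dz": 0,"roll": 5,"jaw": 1},{"dx": 0,"dy": 0,"dz": 0,"roll": 5,"jaw": 1},{"dx": 0,"dy": 0,"dz": 0,"roll": 5,"jaw": 1},{"dx": 0,"dy": 0,"dz": 0,"roll": 5,"jaw": 1},{"dx": 0,"dy": 0,"dz": 0,"roll": 5,"jaw": 1},{"dx": 0,"dy": 0,"dz": 0,"roll": 5,"jaw": 1},{"dx": 0,"dy": 0,"dz": 0,"roll": 5,"jaw": 1},{"dx": 0,"dy": 0,"dz": 0,"roll": 5,"jaw": 1}]}}

```text
time_s: 6.6
ee_pos: [0.6025, 0.0353, 0.1435]
eef_rot: [3.139, -0.001, 2.493]
force: [2.6, 15.9, -2.0]
grip_width: 0.0138
grip_force: 30.0
```

Call:
{"name": "send_rows", "arguments": {"rows": [{"dx": 0,"dy": 0,"dz": 0,"roll": 5,"jaw": 1},{"dx": 0,"dy": 0,"dz": 0,"roll": 5,"jaw": 1},{"dx": 0,"dy": 0,"dz": 0,"roll": 5,"jaw": 1},{"dx": 0,"dy": 0,"dz": 0,"roll": 5,"jaw": 1},{"dx": 0,"dy": 0,"dz": 0,"roll": 5,"jaw": 1},{"dx": 0,"dy": 0,"dz": 0,"roll": 5,"jaw": 1},{"dx": 0,"dy": 0,"dz": 0,"roll": 5,"jaw": 1},{"dx": 0,"dy": 0,"dz": 0,"roll": 5,"jaw": 1},{"dx": 0,"dy": 0,"dz": 0,"roll": 5,"jaw": 1},{"dx": 0,"dy": 0,"dz": 0,"roll": 5,"jaw": 1}]}}

```text
time_s: 7.43
ee_pos: [0.6037, 0.0359, 0.1437]
eef_rot: [3.137, -0.003, 1.621]
force: [13.3, 18.1, -4.1]
grip_width: 0.0138
grip_force: 30.0
```

Call:
{"name": "send_rows", "arguments": {"rows": [{"dx": 0,"dy": 0,"dz": 0,"roll": 3,"jaw": 1},{"dx": 0,"dy": 0,"dz": 0,"roll": 0,"jaw": 1},{"dx": 0,"dy": 0,"dz": 0,"roll": 0,"jaw": 1}]}}

```text
time_s: 7.68
ee_pos: [0.6038, 0.0358, 0.1437]
eef_rot: [3.137, -0.004, 1.572]
force: [12.8, 18.2, -6.0]
grip_width: 0.014
grip_force: 30.0
```

Call:
{"name": "send_rows", "arguments": {"rows": [{"dx": 0,"dy": 0,"dz": 0,"roll": 0,"jaw": -1},{"dx": 0,"dy": 0,"dz": 0,"roll": 0,"jaw": -1},{"dx": 0,"dy": 0,"dz": 0,"roll": 0,"jaw": -1},{"dx": 0,"dy": 0,"dz": -8,"roll": 0,"jaw": -1},{"dx": 0,"dy": 0,"dz": -12,"roll": 0,"jaw": -1},{"dx": 0,"dy": 0,"dz": -20,"roll": 0,"jaw": -1},{"dx": 0,"dy": 0,"dz": -20,"roll": 0,"jaw": -1},{"dx": -27,"dy": 2,"dz": -10,"roll": 0,"jaw": -1},{"dx": -27,"dy": 2,"dz": 0,"roll": 0,"jaw": -1},{"dx": -27,"dy": 2,"dz": 0,"roll": 0,"jaw": -1},{"dx": -27,"dy": 0,"dz": 0,"roll": 0,"jaw": -1},{"dx": -27,"dy": 0,"dz": 0,"roll": 0,"jaw": -1}]}}

```text
time_s: 8.68
ee_pos: [0.6084, -0.1031, 0.215]
eef_rot: [3.14, 0.0, 1.571]
force: [-0.3, -0.3, -0.0]
grip_width: 0.09
grip_force: 0.0
```

Call:
{"name": "send_rows", "arguments": {"rows": [{"dx": -27,"dy": 1,"dz": 0,"roll": 0,"jaw": -1},{"dx": 0,"dy": 0,"dz": 0,"roll": 0,"jaw": -1},{"dx": 0,"dy": 0,"dz": 0,"roll": 0,"jaw": -1}]}}

```text
time_s: 8.93
ee_pos: [0.6094, -0.1298, 0.2145]
eef_rot: [3.141, 0.0, 1.569]
force: [-0.9, 1.1, 0.7]
grip_width: 0.094
grip_force: 0.0
```

```bash
python3 - <<'E'
from fit import *
c,K,R,t=shot('top','cap1'); W=cloud(c,K,R,t); sorter(W,c['frame']); print(get_obs()['ee_pos'])
c,K,R,t=shot('scene'); im=cv2.cvtColor(c['frame'],cv2.COLOR_RGB2BGR)
cv2.imwrite('pics/s1.png',cv2.resize(im[190:330,180:380],None,fx=4,fy=4,interpolation=cv2.INTER_CUBIC))
E
```

```text
disc ((0.6033591032028198, 0.03379951789975166), 0.06877429783344269) [0.53474375 0.66796316] [-0.03962083  0.10664599]
bar 103 [0.6021 0.034  0.1637] ((0.6025704741477966, 0.03481115400791168), (0.01442799437791109, 0.047387346625328064), 0.08856625854969025)
 ang -1.5822889013978099
pin 129 [0.6122 0.145  0.1629] [0.5719 0.12   0.1502] [0.619  0.1893 0.1719] [0.22493939 0.5756555 ]
[ 0.60942716 -0.1287066   0.2143577 ]
```

View pics/s1.png

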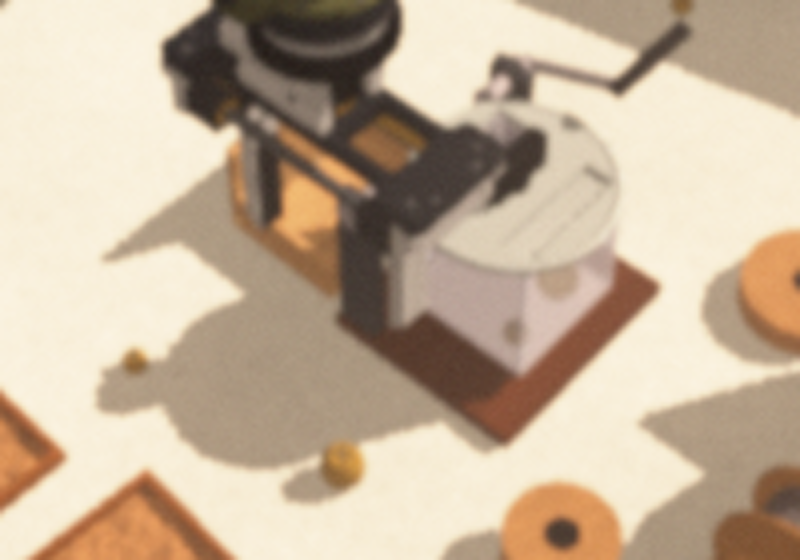

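The view shows the cap bar along y with the wide slot over the opening. The large bell is at crop (342,463) and a small one at (135,360), and two bells are visible in the box. Now picking up the large bell.

Call:
{"name": "send_rows", "arguments": {"rows": [{"dx": -1,"dy": 0,"dz": 25,"roll": 0,"jaw": -1},{"dx": -1,"dy": 0,"dz": 25,"roll": 0,"jaw": -1},{"dx": 0,"dy": 0,"dz": 25,"roll": 0,"jaw": -0.6},{"dx": 0,"dy": 0,"dz": 25,"roll": 0,"jaw": -0.3},{"dx": 0,"dy": 0,"dz": 25,"roll": 0,"jaw": 0},{"dx": 0,"dy": 0,"dz": 25,"roll": 0,"jaw": 0},{"dx": 0,"dy": 0,"dz": 25,"roll": 0,"jaw": 0},{"dx": 0,"dy": 0,"dz": 25,"roll": 0,"jaw": 0},{"dx": 0,"dy": 0,"dz": 10,"roll": 0,"jaw": 0},{"dx": 0,"dy": 0,"dz": 0,"roll": 0,"jaw": 1},{"dx": 0,"dy": 0,"dz": 0,"roll": 0,"jaw": 1},{"dx": 0,"dy": 0,"dz": 0,"roll": 0,"jaw": 1}], "force": 15}}

```text
time_s: 10.03
ee_pos: [0.61, -0.1302, 0.0047]
eef_rot: [3.14, 0.0, 1.572]
force: [0.5, -0.2, -0.6]
grip_width: 0.0309
grip_force: 0.0
```

Call:
{"name": "send_rows", "arguments": {"rows": [{"dx": 0,"dy": 0,"dz": 0,"roll": 0,"jaw": 1},{"dx": 0,"dy": 0,"dz": 0,"roll": 0,"jaw": 1},{"dx": 0,"dy": 0,"dz": 0,"roll": 0,"jaw": 1}]}}

```text
time_s: 10.28
ee_pos: [0.61, -0.1304, 0.0047]
eef_rot: [3.14, 0.0, 1.572]
force: [-1.2, 2.3, 6.9]
grip_width: 0.027
grip_force: 15.0
```

Call:
{"name": "send_rows", "arguments": {"rows": [{"dx": 0,"dy": 0,"dz": -10,"roll": 0,"jaw": 1},{"dx": 0,"dy": 0,"dz": -30,"roll": 0,"jaw": 1},{"dx": 0,"dy": 0,"dz": -40,"roll": 0,"jaw": 1},{"dx": 0,"dy": 0,"dz": -40,"roll": 0,"jaw": 1},{"dx": 0,"dy": 0,"dz": -40,"roll": 0,"jaw": 1},{"dx": 0,"dy": 0,"dz": -30,"roll": 0,"jaw": 1},{"dx": 27.7,"dy": -6,"dz": 0,"roll": 0,"jaw": 1},{"dx": 27.7,"dy": -6,"dz": 0,"roll": 0,"jaw": 1},{"dx": 27.7,"dy": -6,"dz": 0,"roll": 0,"jaw": 1},{"dx": 27.7,"dy": -6,"dz": 0,"roll": 0,"jaw": 1},{"dx": 27.7,"dy": -6,"dz": 0,"roll": 0,"jaw": 1},{"dx": 27.7,"dy": -5.5,"dz": 0,"roll": 0,"jaw": 1}]}}

```text
time_s: 11.28
ee_pos: [0.5731, 0.0367, 0.1943]
eef_rot: [3.141, 0.0, 1.571]
force: [0.3, 0.1, 0.2]
grip_width: 0.0274
grip_force: 15.0
```

Call:
{"name": "send_rows", "arguments": {"rows": [{"dx": 0,"dy": 0,"dz": 0,"roll": 6.93,"jaw": 1},{"dx": 0,"dy": 0,"dz": 0,"roll": 6.93,"jaw": 1},{"dx": 0,"dy": 0,"dz": 0,"roll": 6.93,"jaw": 1},{"dx": 0,"dy": 0,"dz": 0,"roll": 6.93,"jaw": 1},{"dx": 0,"dy": 0,"dz": 0,"roll": 6.93,"jaw": 1},{"dx": 0,"dy": 0,"dz": 0,"roll": 6.93,"jaw": 1},{"dx": 0,"dy": 0,"dz": 0,"roll": 6.93,"jaw": 1},{"dx": 0,"dy": 0,"dz": 0,"roll": 6.93,"jaw": 1},{"dx": 0,"dy": 0,"dz": 0,"roll": 6.93,"jaw": 1},{"dx": 0,"dy": 0,"dz": 0,"roll": 6.93,"jaw": 1},{"dx": 0,"dy": 0,"dz": 0,"roll": 6.93,"jaw": 1},{"dx": 0,"dy": 0,"dz": 0,"roll": 6.93,"jaw": 1}]}}

```text
time_s: 12.28
ee_pos: [0.5737, 0.0355, 0.1943]
eef_rot: [3.141, -0.0, 0.114]
force: [0.4, 0.9, -0.1]
grip_width: 0.0273
grip_force: 15.0
```

Call:
{"name": "send_rows", "arguments": {"rows": [{"dx": 0,"dy": 0,"dz": 0,"roll": 6.93,"jaw": 1},{"dx": 0,"dy": 0,"dz": 0,"roll": 0,"jaw": 1},{"dx": 0,"dy": 0,"dz": 0,"roll": 0,"jaw": 1}]}}

```text
time_s: 12.53
ee_pos: [0.5737, 0.0355, 0.194]
eef_rot: [3.142, -0.0, 0.003]
force: [-0.3, -0.6, -0.0]
grip_width: 0.0272
grip_force: 15.0
```

```bash
python3 - <<'E'
from h import *
c,K,R,t=shot('scene'); im=cv2.cvtColor(c['frame'],cv2.COLOR_RGB2BGR)
a=cv2.resize(im[170:300,230:380],None,fx=4,fy=4,interpolation=cv2.INTER_CUBIC)
cv2.imwrite('pics/s2.png',a)
E
```

```text
(no output)
```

View pics/s2.png

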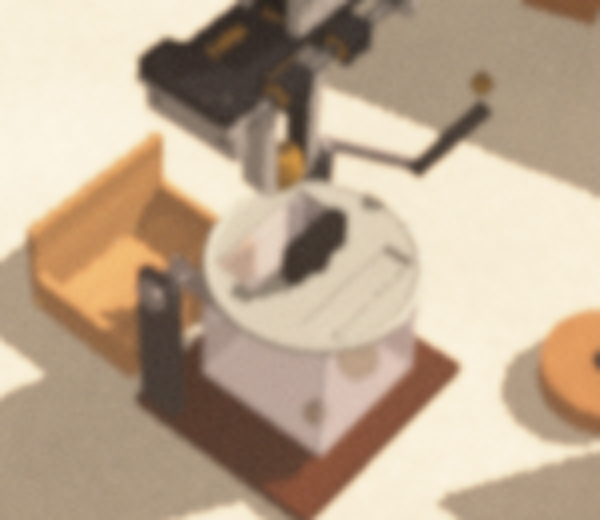

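Call:
{"name": "send_rows", "arguments": {"rows": [{"dx": 1,"dy": 0,"dz": 10,"roll": 0,"jaw": 1},{"dx": 0,"dy": 0,"dz": 12,"roll": 0,"jaw": 1},{"dx": 0,"dy": 0,"dz": 12,"roll": 0,"jaw": 1},{"dx": 0,"dy": 0,"dz": 10,"roll": 0,"jaw": 1},{"dx": 0,"dy": 0,"dz": 5,"roll": 0,"jaw": 1},{"dx": 0,"dy": 0,"dz": 3,"roll": 0,"jaw": 1},{"dx": 0,"dy": 0,"dz": 2,"roll": 0,"jaw": 1},{"dx": 0,"dy": 0,"dz": 0,"roll": 0,"jaw": 1}]}}

```text
time_s: 13.25
ee_pos: [0.5748, 0.0356, 0.1393]
eef_rot: [-3.142, 0.0, -0.001]
force: [-0.0, -0.1, 0.0]
grip_width: 0.0271
grip_force: 15.0
```

Call:
{"name": "send_rows", "arguments": {"rows": [{"dx": 0,"dy": 0,"dz": 3,"roll": 0,"jaw": 1},{"dx": 0,"dy": 0,"dz": 0,"roll": 0,"jaw": 0},{"dx": 0,"dy": 0,"dz": 0,"roll": 0,"jaw": 0},{"dx": 0,"dy": 0,"dz": 0,"roll": 0,"jaw": 0},{"dx": 0,"dy": 0,"dz": 0,"roll": 0,"jaw": 0},{"dx": 0,"dy": 0,"dz": -15,"roll": 0,"jaw": 0},{"dx": 0,"dy": 0,"dz": -25,"roll": 0,"jaw": 0},{"dx": 0,"dy": 0,"dz": -25,"roll": 0,"jaw": 0}]}}

```text
time_s: 13.92
ee_pos: [0.5745, 0.0356, 0.2019]
eef_rot: [-3.142, 0.001, -0.001]
force: [0.0, 0.1, 0.1]
grip_width: 0.0469
grip_force: 0.0
```

Call:
{"name": "send_rows", "arguments": {"rows": [{"dx": -15.3,"dy": 24.7,"dz": 0,"roll": 0,"jaw": 0},{"dx": -15.3,"dy": 24.7,"dz": 0,"roll": 0,"jaw": 0},{"dx": -15.3,"dy": 24.7,"dz": 0,"roll": 0,"jaw": 0},{"dx": -15.3,"dy": 24.7,"dz": 0,"roll": 0,"jaw": 0},{"dx": -15.3,"dy": 24.7,"dz": 0,"roll": 0,"jaw": 0},{"dx": -15.3,"dy": 24.7,"dz": 0,"roll": 0,"jaw": 0},{"dx": -15.3,"dy": 24.7,"dz": 0,"roll": 0,"jaw": 0},{"dx": -15.3,"dy": 24.7,"dz": 0,"roll": 0,"jaw": 0},{"dx": 0,"dy": 0,"dz": 20,"roll": 0,"jaw": -0.2},{"dx": 0,"dy": 0,"dz": 20,"roll": 0,"jaw": -0.2}]}}

```text
time_s: 14.75
ee_pos: [0.4521, -0.1633, 0.162]
eef_rot: [3.14, -0.003, -0.003]
force: [0.7, -0.8, -1.2]
grip_width: 0.0553
grip_force: 0.0
```

```bash
cat > bells.py <<'E'
from h import *
def bells(rois,c,K,R,t):
    hsv=cv2.cvtColor(c['frame'],cv2.COLOR_RGB2HSV)
    for n,(u,v),z,w in rois:
        m=np.zeros(hsv.shape[:2],bool); m[v-w:v+w,u-w:u+w]=1
        m=((hsv[...,1]>90)&(hsv[...,2]>60)&m).astype(np.uint8); k,l,st,ce=cv2.connectedComponentsWithStats(m)
        for i in range(1,k):
            if st[i,4]>6: print(n,ce[i].round(1),st[i,2:],ray(*ce[i],z,K,R,t).round(4))
E
python3 - <<'E'
from bells import *
print(get_obs()['ee_pos'])
c,K,R,t=shot('scene')
im=cv2.cvtColor(c['frame'],cv2.COLOR_RGB2BGR)
bells([('near',(214,280),.0075,10),('far',(350,190),.0075,10)],c,K,R,t)
cv2.imwrite('pics/s3.png',cv2.resize(im[170:310,180:380],None,fx=4,fy=4,interpolation=cv2.INTER_CUBIC))
E
```

```text
[ 0.45210017 -0.16333561  0.16203834]
near [213.5 280.2] [ 6  7 33] [ 0.4549 -0.1609  0.0075]
far [350.  190.7] [ 5  6 24] [0.5237 0.343  0.0075]
```

View pics/s3.png

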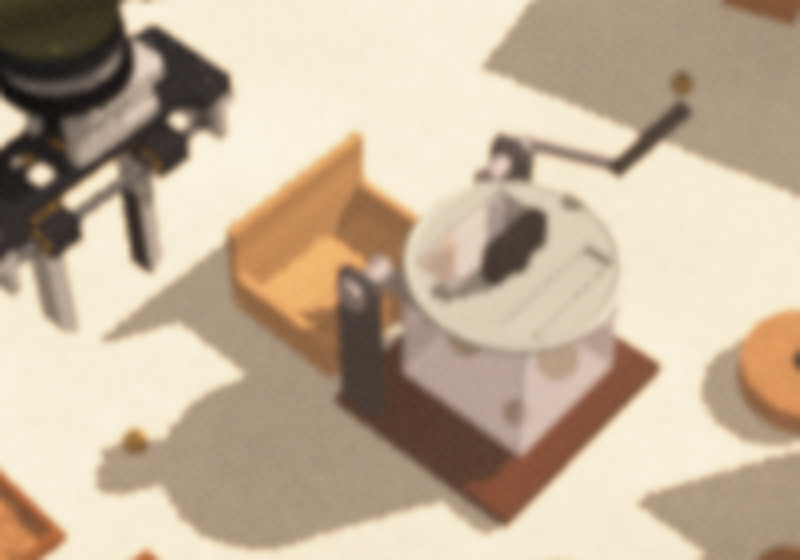

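The large bell is now in the box. Next, the nearer small bell, at about (0.454, -0.161).

Call:
{"name": "send_rows", "arguments": {"rows": [{"dx": 2,"dy": -2,"dz": 25,"roll": 0,"jaw": -0.2},{"dx": 0,"dy": 0,"dz": 25,"roll": 0,"jaw": -0.2},{"dx": 0,"dy": 0,"dz": 25,"roll": 0,"jaw": 0},{"dx": 0,"dy": 0,"dz": 25,"roll": 0,"jaw": 0.2},{"dx": 0,"dy": 0,"dz": 25,"roll": 0,"jaw": 0.2},{"dx": 0,"dy": 0,"dz": 23,"roll": 0,"jaw": 0.2},{"dx": 0,"dy": 0,"dz": 11,"roll": 0,"jaw": 0.2},{"dx": 0,"dy": 0,"dz": 0,"roll": 0,"jaw": 1},{"dx": 0,"dy": 0,"dz": 0,"roll": 0,"jaw": 1},{"dx": 0,"dy": 0,"dz": 0,"roll": 0,"jaw": 1},{"dx": 0,"dy": 0,"dz": 0,"roll": 0,"jaw": 1},{"dx": 0,"dy": 0,"dz": 0,"roll": 0,"jaw": 1}]}}

```text
time_s: 15.8
ee_pos: [0.4547, -0.16, 0.0032]
eef_rot: [3.141, -0.001, -0.001]
force: [-0.3, -0.1, 2.8]
grip_width: 0.0161
grip_force: 15.0
```

Call:
{"name": "send_rows", "arguments": {"rows": [{"dx": 0,"dy": 0,"dz": 0,"roll": 0,"jaw": 1},{"dx": 0,"dy": 0,"dz": 0,"roll": 0,"jaw": 1}]}}

```text
time_s: 15.97
ee_pos: [0.4547, -0.1601, 0.0031]
eef_rot: [3.141, -0.001, -0.001]
force: [0.5, 0.9, 7.9]
grip_width: 0.0162
grip_force: 15.0
```

Call:
{"name": "send_rows", "arguments": {"rows": [{"dx": 0,"dy": 0,"dz": -12,"roll": 0,"jaw": 1},{"dx": 0,"dy": 0,"dz": -35,"roll": 0,"jaw": 1},{"dx": 0,"dy": 0,"dz": -35,"roll": 0,"jaw": 1},{"dx": 0,"dy": 0,"dz": -35,"roll": 0,"jaw": 1},{"dx": 0,"dy": 0,"dz": -40,"roll": 0,"jaw": 1},{"dx": 0,"dy": 0,"dz": -35,"roll": 0,"jaw": 1},{"dx": 20,"dy": -32.7,"dz": 0,"roll": 0,"jaw": 1},{"dx": 20,"dy": -32.7,"dz": 0,"roll": 0,"jaw": 1},{"dx": 20,"dy": -32.7,"dz": 0,"roll": 0,"jaw": 1},{"dx": 20,"dy": -32.7,"dz": 0,"roll": 0,"jaw": 1},{"dx": 20,"dy": -32.7,"dz": 0,"roll": 0,"jaw": 1},{"dx": 20,"dy": -32.7,"dz": 0,"roll": 0,"jaw": 1}]}}

```text
time_s: 16.97
ee_pos: [0.5749, 0.038, 0.1946]
eef_rot: [3.142, -0.0, -0.001]
force: [1.5, -0.9, 0.1]
grip_width: 0.0162
grip_force: 15.0
```

Call:
{"name": "send_rows", "arguments": {"rows": [{"dx": 0,"dy": 0,"dz": 0,"roll": 0,"jaw": 1},{"dx": 0,"dy": 0,"dz": 15,"roll": 0,"jaw": 1},{"dx": 0,"dy": 0,"dz": 15,"roll": 0,"jaw": 1},{"dx": 0,"dy": 0,"dz": 15,"roll": 0,"jaw": 1},{"dx": 0,"dy": 0,"dz": 8,"roll": 0,"jaw": 1},{"dx": 0,"dy": 0,"dz": 3,"roll": 0,"jaw": 1},{"dx": 0,"dy": 0,"dz": 0,"roll": 0,"jaw": 1}]}}

```text
time_s: 17.55
ee_pos: [0.5742, 0.036, 0.1382]
eef_rot: [3.142, 0.001, -0.001]
force: [0.3, 0.4, -0.7]
grip_width: 0.0159
grip_force: 15.0
```

Call:
{"name": "send_rows", "arguments": {"rows": [{"dx": 0,"dy": 0,"dz": 0,"roll": 0,"jaw": 0.2},{"dx": 0,"dy": 0,"dz": 0,"roll": 0,"jaw": 0.2},{"dx": 0,"dy": 0,"dz": 0,"roll": 0,"jaw": 0.2},{"dx": 0,"dy": 0,"dz": 0,"roll": 0,"jaw": 0.2},{"dx": 0,"dy": 0,"dz": -15,"roll": 0,"jaw": 0.2},{"dx": 0,"dy": 0,"dz": -30,"roll": 0,"jaw": 0.2},{"dx": 0,"dy": 0,"dz": -30,"roll": 0,"jaw": 0.2}]}}

```text
time_s: 18.13
ee_pos: [0.5739, 0.0362, 0.214]
eef_rot: [-3.142, 0.002, -0.001]
force: [0.2, 0.5, 0.4]
grip_width: 0.0381
grip_force: 0.0
```

Call:
{"name": "send_rows", "arguments": {"rows": [{"dx": -5.2,"dy": -30.6,"dz": 0,"roll": 0,"jaw": 0},{"dx": -5.2,"dy": -30.6,"dz": 0,"roll": 0,"jaw": 0},{"dx": -5.2,"dy": -30.6,"dz": 0,"roll": 0,"jaw": 0},{"dx": -5.2,"dy": -30.6,"dz": 0,"roll": 0,"jaw": 0},{"dx": -5.2,"dy": -30.6,"dz": 0,"roll": 0,"jaw": 0},{"dx": -5.2,"dy": -30.6,"dz": 0,"roll": 0,"jaw": 0},{"dx": -5.2,"dy": -30.6,"dz": 0,"roll": 0,"jaw": 0},{"dx": -5.2,"dy": -30.6,"dz": 0,"roll": 0,"jaw": 0},{"dx": -5.2,"dy": -30.6,"dz": 0,"roll": 0,"jaw": 0},{"dx": -5.2,"dy": -30.6,"dz": 0,"roll": 0,"jaw": 0},{"dx": 0,"dy": 0,"dz": 20,"roll": 0,"jaw": 0},{"dx": 0,"dy": 0,"dz": 20,"roll": 0,"jaw": 0}]}}

```text
time_s: 19.13
ee_pos: [0.5224, 0.3442, 0.1739]
eef_rot: [-3.14, -0.002, 0.002]
force: [0.9, -0.5, -0.4]
grip_width: 0.0467
grip_force: 0.0
```

```bash
python3 - <<'E'
from bells import *
print(get_obs()['ee_pos'])
c,K,R,t=shot('scene'); bells([('far',(350,190),.0075,10)],c,K,R,t)
im=cv2.cvtColor(c['frame'],cv2.COLOR_RGB2BGR)
cv2.imwrite('pics/s4.png',cv2.resize(im[170:310,180:380],None,fx=4,fy=4,interpolation=cv2.INTER_CUBIC))
c,K,R,t=shot('top'); im=cv2.cvtColor(c['frame'],cv2.COLOR_RGB2BGR)
cv2.imwrite('pics/t4.png',cv2.resize(im,(800,600),interpolation=cv2.INTER_CUBIC))
E
```

```text
[0.52241585 0.34418741 0.17385769]
far [350.  190.7] [ 5  6 24] [0.5237 0.343  0.0075]
```

View pics/t4.png

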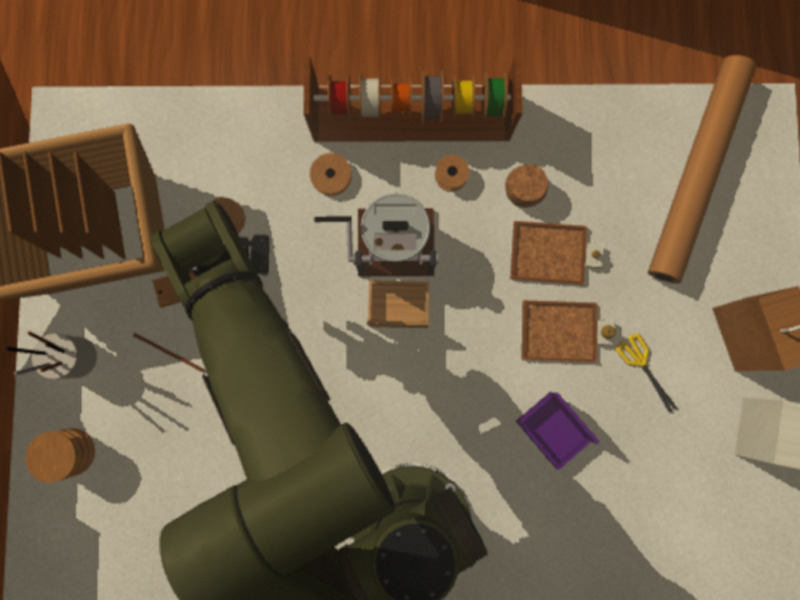

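The bells show in the slot at (378,240) and (400,247), and there are no further strays on the counter. The tray is still in place. Next, the far bell.

Call:
{"name": "send_rows", "arguments": {"rows": [{"dx": 0.5,"dy": 1,"dz": 27,"roll": 0,"jaw": 0},{"dx": 0,"dy": 0,"dz": 27,"roll": 0,"jaw": 0},{"dx": 0,"dy": 0,"dz": 27,"roll": 0,"jaw": 0},{"dx": 0,"dy": 0,"dz": 27,"roll": 0,"jaw": 0.2},{"dx": 0,"dy": 0,"dz": 27,"roll": 0,"jaw": 0.2},{"dx": 0,"dy": 0,"dz": 25,"roll": 0,"jaw": 0.2},{"dx": 0,"dy": 0,"dz": 11,"roll": 0,"jaw": 0.2},{"dx": 0,"dy": 0,"dz": 0,"roll": 0,"jaw": 1},{"dx": 0,"dy": 0,"dz": 0,"roll": 0,"jaw": 1},{"dx": 0,"dy": 0,"dz": 0,"roll": 0,"jaw": 1},{"dx": 0,"dy": 0,"dz": 0,"roll": 0,"jaw": 1},{"dx": 0,"dy": 0,"dz": 0,"roll": 0,"jaw": 1}]}}

```text
time_s: 20.23
ee_pos: [0.5239, 0.3415, 0.0038]
eef_rot: [-3.141, -0.002, -0.001]
force: [0.1, -0.6, 5.7]
grip_width: 0.016
grip_force: 15.0
```

Call:
{"name": "send_rows", "arguments": {"rows": [{"dx": 0,"dy": 0,"dz": 0,"roll": 0,"jaw": 1},{"dx": 0,"dy": 0,"dz": 0,"roll": 0,"jaw": 1}]}}

```text
time_s: 20.4
ee_pos: [0.5239, 0.3415, 0.0038]
eef_rot: [-3.141, -0.002, -0.001]
force: [0.0, -0.9, 6.4]
grip_width: 0.0162
grip_force: 15.0
```

Call:
{"name": "send_rows", "arguments": {"rows": [{"dx": 0,"dy": 0,"dz": -12,"roll": 0,"jaw": 1},{"dx": 0,"dy": 0,"dz": -38,"roll": 0,"jaw": 1},{"dx": 0,"dy": 0,"dz": -39,"roll": 0,"jaw": 1},{"dx": 0,"dy": 0,"dz": -39,"roll": 0,"jaw": 1},{"dx": 0,"dy": 0,"dz": -39,"roll": 0,"jaw": 1},{"dx": 0,"dy": 0,"dz": -39,"roll": 0,"jaw": 1}]}}

```text
time_s: 20.9
ee_pos: [0.5227, 0.341, 0.2116]
eef_rot: [-3.141, -0.001, -0.001]
force: [-0.2, 0.3, -0.0]
grip_width: 0.0161
grip_force: 15.0
```

Call:
{"name": "send_rows", "arguments": {"rows": [{"dx": 5,"dy": 30.5,"dz": 0,"roll": 0,"jaw": 1},{"dx": 5,"dy": 30.5,"dz": 0,"roll": 0,"jaw": 1},{"dx": 5,"dy": 30.5,"dz": 0,"roll": 0,"jaw": 1},{"dx": 5,"dy": 30.5,"dz": 0,"roll": 0,"jaw": 1},{"dx": 5,"dy": 30.5,"dz": 0,"roll": 0,"jaw": 1},{"dx": 5,"dy": 30.5,"dz": 0,"roll": 0,"jaw": 1},{"dx": 5,"dy": 30.5,"dz": 0,"roll": 0,"jaw": 1},{"dx": 5,"dy": 30.5,"dz": 0,"roll": 0,"jaw": 1},{"dx": 5,"dy": 30.5,"dz": 0,"roll": 0,"jaw": 1},{"dx": 5,"dy": 30.5,"dz": 0,"roll": 0,"jaw": 1},{"dx": 0,"dy": 0,"dz": 0,"roll": 0,"jaw": 1}]}}

```text
time_s: 21.82
ee_pos: [0.5732, 0.0319, 0.2094]
eef_rot: [3.141, -0.001, -0.005]
force: [0.6, -0.5, 0.4]
grip_width: 0.0161
grip_force: 15.0
```

Call:
{"name": "send_rows", "arguments": {"rows": [{"dx": 0,"dy": 0,"dz": 20,"roll": 0,"jaw": 1},{"dx": 0,"dy": 0,"dz": 20,"roll": 0,"jaw": 1},{"dx": 0,"dy": 0,"dz": 20,"roll": 0,"jaw": 1},{"dx": 0,"dy": 0,"dz": 9,"roll": 0,"jaw": 1},{"dx": 0,"dy": 0,"dz": 3,"roll": 0,"jaw": 1},{"dx": 0,"dy": 0,"dz": 0,"roll": 0,"jaw": 1}]}}

```text
time_s: 22.32
ee_pos: [0.5729, 0.0365, 0.1368]
eef_rot: [-3.142, 0.0, -0.001]
force: [0.7, -0.1, 0.9]
grip_width: 0.0159
grip_force: 15.0
```

Call:
{"name": "send_rows", "arguments": {"rows": [{"dx": 0,"dy": 0,"dz": 0,"roll": 0,"jaw": 0.2},{"dx": 0,"dy": 0,"dz": 0,"roll": 0,"jaw": 0.2},{"dx": 0,"dy": 0,"dz": 0,"roll": 0,"jaw": 0.2},{"dx": 0,"dy": 0,"dz": 0,"roll": 0,"jaw": 0.2},{"dx": 0,"dy": 0,"dz": -15,"roll": 0,"jaw": 0.2},{"dx": 0,"dy": 0,"dz": -30,"roll": 0,"jaw": 0.2},{"dx": 0,"dy": 0,"dz": -30,"roll": 0,"jaw": 0},{"dx": 31,"dy": 0,"dz": 0,"roll": 0,"jaw": 0}]}}

```text
time_s: 22.98
ee_pos: [0.604, 0.0364, 0.2196]
eef_rot: [-3.142, -0.01, -0.001]
force: [1.1, -0.4, 2.8]
grip_width: 0.0459
grip_force: 0.0
```

Call:
{"name": "send_rows", "arguments": {"rows": [{"dx": 0,"dy": 0,"dz": 0,"roll": -6.92,"jaw": 0},{"dx": 0,"dy": 0,"dz": 0,"roll": -6.92,"jaw": 0},{"dx": 0,"dy": 0,"dz": 0,"roll": -6.92,"jaw": 0},{"dx": 0,"dy": 0,"dz": 0,"roll": -6.92,"jaw": 0},{"dx": 0,"dy": 0,"dz": 0,"roll": -6.92,"jaw": 0},{"dx": 0,"dy": 0,"dz": 0,"roll": -6.92,"jaw": 0},{"dx": 0,"dy": 0,"dz": 0,"roll": -6.92,"jaw": 0},{"dx": 0,"dy": 0,"dz": 0,"roll": -6.92,"jaw": 0},{"dx": 0,"dy": 0,"dz": 0,"roll": -6.92,"jaw": 0},{"dx": 0,"dy": 0,"dz": 0,"roll": -6.92,"jaw": 0},{"dx": 0,"dy": 0,"dz": 0,"roll": -6.92,"jaw": 0},{"dx": 0,"dy": 0,"dz": 0,"roll": -6.92,"jaw": 0}]}}

```text
time_s: 23.98
ee_pos: [0.6039, 0.0362, 0.2118]
eef_rot: [3.141, -0.0, 1.454]
force: [-1.0, -0.4, -1.1]
grip_width: 0.0469
grip_force: 0.0
```

Call:
{"name": "send_rows", "arguments": {"rows": [{"dx": 0,"dy": 0,"dz": 0,"roll": -6.92,"jaw": 0},{"dx": 0,"dy": 0,"dz": 0,"roll": 0,"jaw": 0},{"dx": 0,"dy": 0,"dz": 0,"roll": 0,"jaw": 0}]}}

```text
time_s: 24.23
ee_pos: [0.6039, 0.0362, 0.2117]
eef_rot: [3.141, -0.0, 1.565]
force: [0.7, -0.2, 0.1]
grip_width: 0.0469
grip_force: 0.0
```

```bash
python3 - <<'E'
from bells import *
c,K,R,t=shot('scene'); im=cv2.cvtColor(c['frame'],cv2.COLOR_RGB2BGR)
cv2.imwrite('pics/s5.png',cv2.resize(im[190:310,240:350],None,fx=5,fy=5,interpolation=cv2.INTER_CUBIC))
E
```

```text
(no output)
```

View pics/s5.png

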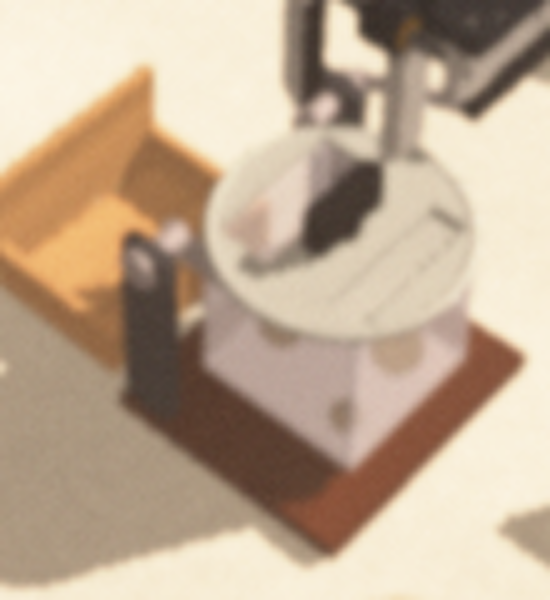

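Call:
{"name": "send_rows", "arguments": {"rows": [{"dx": 0,"dy": 0,"dz": 20,"roll": 0,"jaw": 0},{"dx": 0,"dy": 0,"dz": 20,"roll": 0,"jaw": 0},{"dx": 0,"dy": 0,"dz": 18,"roll": 0,"jaw": 0},{"dx": 0,"dy": 0,"dz": 10,"roll": 0,"jaw": 0},{"dx": 0,"dy": 0,"dz": 0,"roll": 0,"jaw": 1},{"dx": 0,"dy": 0,"dz": 0,"roll": 0,"jaw": 1},{"dx": 0,"dy": 0,"dz": 0,"roll": 0,"jaw": 1},{"dx": 0,"dy": 0,"dz": 0,"roll": 0,"jaw": 1},{"dx": 0,"dy": 0,"dz": 0,"roll": 0,"jaw": 1},{"dx": 0,"dy": 0,"dz": 0,"roll": 0,"jaw": 1},{"dx": 0,"dy": 0,"dz": 0,"roll": 0,"jaw": 1},{"dx": 0,"dy": 0,"dz": 0,"roll": 0,"jaw": 1}], "force": 30}}

```text
time_s: 25.28
ee_pos: [0.604, 0.0362, 0.1442]
eef_rot: [3.141, 0.0, 1.569]
force: [-3.5, -0.3, 6.2]
grip_width: 0.0136
grip_force: 30.0
```

Call:
{"name": "send_rows", "arguments": {"rows": [{"dx": 0,"dy": 0,"dz": 0,"roll": -5,"jaw": 1},{"dx": 0,"dy": 0,"dz": 0,"roll": -5,"jaw": 1},{"dx": 0,"dy": 0,"dz": 0,"roll": -5,"jaw": 1},{"dx": 0,"dy": 0,"dz": 0,"roll": -5,"jaw": 1},{"dx": 0,"dy": 0,"dz": 0,"roll": -5,"jaw": 1},{"dx": 0,"dy": 0,"dz": 0,"roll": -5,"jaw": 1},{"dx": 0,"dy": 0,"dz": 0,"roll": -5,"jaw": 1},{"dx": 0,"dy": 0,"dz": 0,"roll": -5,"jaw": 1},{"dx": 0,"dy": 0,"dz": 0,"roll": -5,"jaw": 1}]}}

```text
time_s: 26.03
ee_pos: [0.6028, 0.0357, 0.1442]
eef_rot: [-3.139, -0.001, 2.359]
force: [-14.1, -3.9, 10.9]
grip_width: 0.0138
grip_force: 30.0
```

Call:
{"name": "send_rows", "arguments": {"rows": [{"dx": 0,"dy": 0,"dz": 0,"roll": -5,"jaw": 1},{"dx": 0,"dy": 0,"dz": 0,"roll": -5,"jaw": 1},{"dx": 0,"dy": 0,"dz": 0,"roll": -5,"jaw": 1},{"dx": 0,"dy": 0,"dz": 0,"roll": -5,"jaw": 1},{"dx": 0,"dy": 0,"dz": 0,"roll": -5,"jaw": 1},{"dx": 0,"dy": 0,"dz": 0,"roll": -5,"jaw": 1},{"dx": 0,"dy": 0,"dz": 0,"roll": -5,"jaw": 1},{"dx": 0,"dy": 0,"dz": 0,"roll": -5,"jaw": 1},{"dx": 0,"dy": 0,"dz": 0,"roll": -5,"jaw": 1},{"dx": 0,"dy": 0,"dz": 0,"roll": 0,"jaw": 1}]}}

```text
time_s: 26.87
ee_pos: [0.6024, 0.0345, 0.1441]
eef_rot: [-3.139, -0.004, -3.138]
force: [-18.1, -12.4, 13.0]
grip_width: 0.0139
grip_force: 30.0
```

```bash
python3 -c "
from h import *
print(get_obs()['qpos'])"
```

```text
[-0.00229402  0.47331684  1.42816634 -0.00281564  1.24392944 -1.57552316]
```

Call:
{"name": "send_rows", "arguments": {"rows": [{"dx": 0,"dy": 0,"dz": 0,"roll": 0,"jaw": 0},{"dx": 0,"dy": 0,"dz": 0,"roll": 0,"jaw": 0},{"dx": 0,"dy": 0,"dz": 0,"roll": 0,"jaw": 0},{"dx": 0,"dy": 0,"dz": -15,"roll": 0,"jaw": 0},{"dx": 0,"dy": 0,"dz": -20,"roll": 0,"jaw": 0},{"dx": 0,"dy": 0,"dz": -20,"roll": 6.92,"jaw": 0},{"dx": 0,"dy": 0,"dz": 0,"roll": 6.92,"jaw": 0},{"dx": 0,"dy": 0,"dz": 0,"roll": 6.92,"jaw": 0},{"dx": 0,"dy": 0,"dz": 0,"roll": 6.92,"jaw": 0},{"dx": 0,"dy": 0,"dz": 0,"roll": 6.92,"jaw": 0},{"dx": 0,"dy": 0,"dz": 0,"roll": 6.92,"jaw": 0},{"dx": 0,"dy": 0,"dz": 0,"roll": 6.92,"jaw": 0}]}}

```text
time_s: 27.87
ee_pos: [0.604, 0.0364, 0.1983]
eef_rot: [3.141, -0.0, 2.289]
force: [0.0, 0.7, 0.1]
grip_width: 0.0471
grip_force: 0.0
```

Call:
{"name": "send_rows", "arguments": {"rows": [{"dx": 0,"dy": 0,"dz": 0,"roll": 6.92,"jaw": 0},{"dx": 0,"dy": 0,"dz": 0,"roll": 6.92,"jaw": 0},{"dx": 0,"dy": 0,"dz": 0,"roll": 6.92,"jaw": 0},{"dx": 0,"dy": 0,"dz": 0,"roll": 6.92,"jaw": 0},{"dx": 0,"dy": 0,"dz": 0,"roll": 6.92,"jaw": 0},{"dx": 0,"dy": 0,"dz": 0,"roll": 6.92,"jaw": 0},{"dx": 0,"dy": 0,"dz": 0,"roll": 6.92,"jaw": 0},{"dx": 0,"dy": 0,"dz": 0,"roll": 6.92,"jaw": 0},{"dx": 0,"dy": 0,"dz": 0,"roll": 6.92,"jaw": 0},{"dx": 0,"dy": 0,"dz": 0,"roll": 6.92,"jaw": 0},{"dx": 0,"dy": 0,"dz": 0,"roll": 6.92,"jaw": 0},{"dx": 0,"dy": 0,"dz": 0,"roll": 6.92,"jaw": 0}]}}

```text
time_s: 28.87
ee_pos: [0.604, 0.0364, 0.1983]
eef_rot: [-3.142, -0.0, 0.839]
force: [-0.3, -0.1, -0.1]
grip_width: 0.0469
grip_force: 0.0
```

Call:
{"name": "send_rows", "arguments": {"rows": [{"dx": 0,"dy": 0,"dz": 0,"roll": 6.92,"jaw": 0},{"dx": 0,"dy": 0,"dz": 0,"roll": 6.92,"jaw": 0},{"dx": 0,"dy": 0,"dz": 0,"roll": 6.92,"jaw": 0},{"dx": 0,"dy": 0,"dz": 0,"roll": 6.92,"jaw": 0},{"dx": 0,"dy": 0,"dz": 0,"roll": 6.92,"jaw": 0},{"dx": 0,"dy": 0,"dz": 0,"roll": 6.92,"jaw": 0},{"dx": 0,"dy": 0,"dz": 0,"roll": 6.92,"jaw": 0},{"dx": 0,"dy": 0,"dz": 0,"roll": 0,"jaw": 0}]}}

```text
time_s: 29.53
ee_pos: [0.604, 0.0364, 0.1983]
eef_rot: [-3.141, -0.0, -0.006]
force: [-0.8, 0.1, -0.6]
grip_width: 0.0469
grip_force: 0.0
```

```bash
python3 - <<'E'
from fit import *
o=get_obs(); print(o['qpos'],o['ee_pos'],o['eef_rot'])
c,K,R,t=shot('scene'); im=cv2.cvtColor(c['frame'],cv2.COLOR_RGB2BGR)
cv2.imwrite('pics/s6.png',cv2.resize(im[190:310,240:350],None,fx=5,fy=5,interpolation=cv2.INTER_CUBIC))
E
```

```text
[-3.92930032e-04  4.28660235e-01  1.36327787e+00  1.35197492e-04
  1.34960597e+00  1.57629682e+00] [0.6039785  0.03639838 0.19832453] [-3.14146048e+00 -4.78517135e-05 -5.92308902e-03]
```

View pics/s6.png

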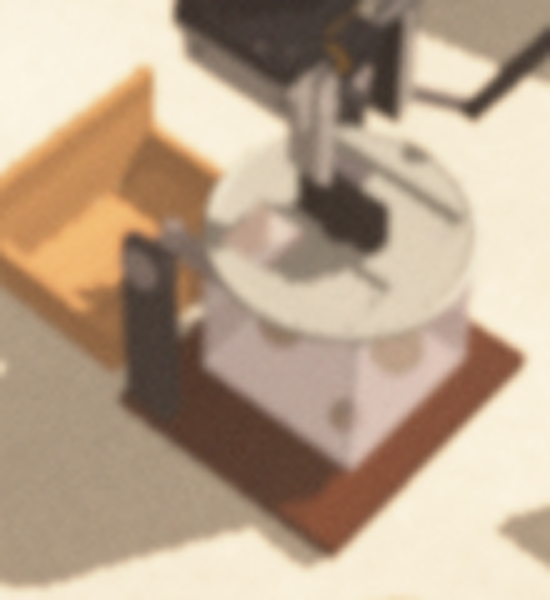

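The bar now lies along x after the 90° turn. Regripping for the second quarter turn.

Call:
{"name": "send_rows", "arguments": {"rows": [{"dx": -1,"dy": 1,"dz": 18,"roll": 0,"jaw": 0},{"dx": 0,"dy": 0,"dz": 18,"roll": 0,"jaw": 0},{"dx": 0,"dy": 0,"dz": 12,"roll": 0,"jaw": 0},{"dx": 0,"dy": 0,"dz": 7,"roll": 0,"jaw": 0},{"dx": 0,"dy": 0,"dz": 0,"roll": 0,"jaw": 1},{"dx": 0,"dy": 0,"dz": 0,"roll": 0,"jaw": 1},{"dx": 0,"dy": 0,"dz": 0,"roll": 0,"jaw": 1},{"dx": 0,"dy": 0,"dz": 0,"roll": 0,"jaw": 1},{"dx": 0,"dy": 0,"dz": 0,"roll": 0,"jaw": 1},{"dx": 0,"dy": 0,"dz": 0,"roll": 0,"jaw": 1},{"dx": 0,"dy": 0,"dz": 0,"roll": 0,"jaw": 1},{"dx": 0,"dy": 0,"dz": 0,"roll": 0,"jaw": 1}]}}

```text
time_s: 30.58
ee_pos: [0.6032, 0.0344, 0.1441]
eef_rot: [3.14, -0.001, -0.0]
force: [-0.1, -4.4, 1.4]
grip_width: 0.0138
grip_force: 30.0
```

Call:
{"name": "send_rows", "arguments": {"rows": [{"dx": 0,"dy": 0,"dz": 0,"roll": -5,"jaw": 1},{"dx": 0,"dy": 0,"dz": 0,"roll": -5,"jaw": 1},{"dx": 0,"dy": 0,"dz": 0,"roll": -5,"jaw": 1},{"dx": 0,"dy": 0,"dz": 0,"roll": -5,"jaw": 1},{"dx": 0,"dy": 0,"dz": 0,"roll": -5,"jaw": 1},{"dx": 0,"dy": 0,"dz": 0,"roll": -5,"jaw": 1},{"dx": 0,"dy": 0,"dz": 0,"roll": -5,"jaw": 1},{"dx": 0,"dy": 0,"dz": 0,"roll": -5,"jaw": 1},{"dx": 0,"dy": 0,"dz": 0,"roll": -5,"jaw": 1}]}}

```text
time_s: 31.33
ee_pos: [0.6034, 0.0339, 0.1441]
eef_rot: [3.139, 0.0, 0.789]
force: [2.1, -7.6, 1.5]
grip_width: 0.0135
grip_force: 30.0
```

Call:
{"name": "send_rows", "arguments": {"rows": [{"dx": 0,"dy": 0,"dz": 0,"roll": -5,"jaw": 1},{"dx": 0,"dy": 0,"dz": 0,"roll": -5,"jaw": 1},{"dx": 0,"dy": 0,"dz": 0,"roll": -5,"jaw": 1},{"dx": 0,"dy": 0,"dz": 0,"roll": -5,"jaw": 1},{"dx": 0,"dy": 0,"dz": 0,"roll": -5,"jaw": 1},{"dx": 0,"dy": 0,"dz": 0,"roll": -5,"jaw": 1},{"dx": 0,"dy": 0,"dz": 0,"roll": -5,"jaw": 1},{"dx": 0,"dy": 0,"dz": 0,"roll": -5,"jaw": 1},{"dx": 0,"dy": 0,"dz": 0,"roll": -5,"jaw": 1},{"dx": 0,"dy": 0,"dz": 0,"roll": -1,"jaw": 1},{"dx": 0,"dy": 0,"dz": 0,"roll": 0,"jaw": 1},{"dx": 0,"dy": 0,"dz": 0,"roll": 0,"jaw": 1}]}}

```text
time_s: 32.33
ee_pos: [0.6039, 0.0337, 0.1441]
eef_rot: [3.139, 0.002, 1.588]
force: [6.6, -9.4, -0.5]
grip_width: 0.0137
grip_force: 30.0
```

Call:
{"name": "send_rows", "arguments": {"rows": [{"dx": 0,"dy": 0,"dz": 0,"roll": 0,"jaw": 0},{"dx": 0,"dy": 0,"dz": 0,"roll": 0,"jaw": 0},{"dx": 0,"dy": 0,"dz": 0,"roll": 0,"jaw": 0},{"dx": 0,"dy": 0,"dz": -15,"roll": 0.5,"jaw": 0},{"dx": 0,"dy": 0,"dz": -20,"roll": 0.5,"jaw": 0},{"dx": 0,"dy": 0,"dz": -30,"roll": 0,"jaw": 0},{"dx": 23,"dy": 2,"dz": 0,"roll": 0,"jaw": 0},{"dx": 23,"dy": 2,"dz": 0,"roll": 0,"jaw": 0},{"dx": 23,"dy": 2,"dz": 0,"roll": 0,"jaw": 0},{"dx": 23,"dy": 2,"dz": 0,"roll": 0,"jaw": 0},{"dx": 23,"dy": 2,"dz": 0,"roll": 0,"jaw": 0},{"dx": 23,"dy": 2,"dz": 0,"roll": 0,"jaw": 0}]}}

```text
time_s: 33.33
ee_pos: [0.6148, 0.1746, 0.2085]
eef_rot: [-3.141, -0.0, 1.571]
force: [-0.4, 0.0, -0.1]
grip_width: 0.0469
grip_force: 0.0
```

```bash
python3 - <<'E'
from fit import *
o=get_obs(); print(o['ee_pos'],o['eef_rot'])
c,K,R,t=shot('scene'); im=cv2.cvtColor(c['frame'],cv2.COLOR_RGB2BGR)
c2,*_=shot('top'); i2=cv2.cvtColor(c2['frame'],cv2.COLOR_RGB2BGR)
a=cv2.resize(im[170:310,210:360],(450,420),interpolation=cv2.INTER_CUBIC); b=cv2.resize(i2[130:250,225:340],(345,360),interpolation=cv2.INTER_CUBIC)
o=np.zeros((420,800,3),np.uint8); o[:,:450]=a; o[:360,455:]=b; cv2.imwrite('pics/s7.png',o)
E
```

```text
[0.61475814 0.174562   0.20854875] [-3.14149206e+00 -1.94757840e-04  1.57098609e+00]
```

View pics/s7.png

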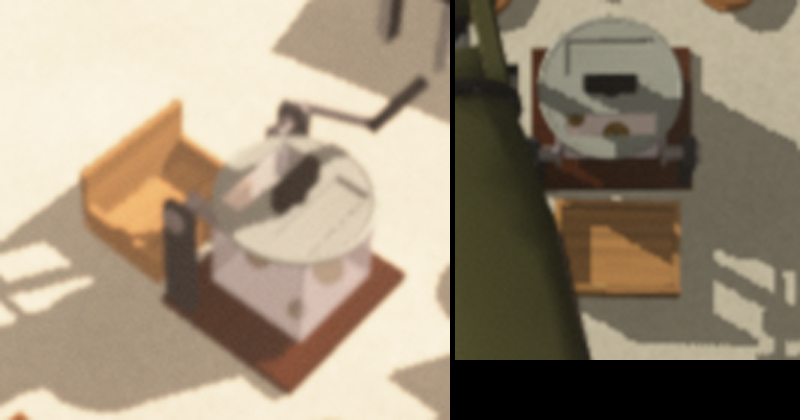

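The narrow slot is over the opening with bells below it, and the tray is in place. Now gripping the crank pin; I'll compute the arc at the same time.

Call:
{"name": "send_rows", "arguments": {"rows": [{"dx": 0,"dy": 1,"dz": 18,"roll": 0,"jaw": 0},{"dx": 0,"dy": 0,"dz": 18,"roll": 0,"jaw": 0},{"dx": 0,"dy": 0,"dz": 18,"roll": 0,"jaw": 0},{"dx": 0,"dy": 0,"dz": 13,"roll": 0,"jaw": 0},{"dx": 0,"dy": 0,"dz": 0,"roll": 0,"jaw": 1},{"dx": 0,"dy": 0,"dz": 0,"roll": 0,"jaw": 1},{"dx": 0,"dy": 0,"dz": 0,"roll": 0,"jaw": 1},{"dx": 0,"dy": 0,"dz": 0,"roll": 0,"jaw": 1},{"dx": 0,"dy": 0,"dz": 0,"roll": 0,"jaw": 1},{"dx": 0,"dy": 0,"dz": 0,"roll": 0,"jaw": 1},{"dx": 0,"dy": 0,"dz": 0,"roll": 0,"jaw": 1},{"dx": 0,"dy": 0,"dz": 0,"roll": 0,"jaw": 1}], "force": 40}}

```text
time_s: 34.43
ee_pos: [0.6152, 0.1732, 0.1422]
eef_rot: [-3.14, 0.0, 1.571]
force: [-8.5, -1.5, 6.3]
grip_width: 0.0108
grip_force: 40.0
```

```bash
python3 - <<'E'
import numpy as np
th=np.r_[np.arange(0,1.81,.06),np.arange(1.83,2.37,.03)]
p=1.18-th; d=np.diff(np.c_[80*np.sin(p),-80*np.cos(p)],axis=0).round(1)
for i in range(0,len(d),12): print(th[i].round(2),d[i:i+12].tolist())
from station import *; o=get_obs(); print(o['ee_pos'],o['force'],o['grip_width'])
E
```

```text
0.0 [[-2.0, -4.4], [-2.2, -4.3], [-2.5, -4.1], [-2.7, -4.0], [-2.9, -3.8], [-3.2, -3.6], [-3.4, -3.4], [-3.6, -3.2], [-3.8, -3.0], [-3.9, -2.7], [-4.1, -2.5], [-4.2, -2.3]]
0.72 [[-4.4, -2.0], [-4.5, -1.7], [-4.6, -1.5], [-4.7, -1.2], [-4.7, -0.9], [-4.8, -0.6], [-4.8, -0.3], [-4.8, -0.0], [-4.8, 0.2], [-4.8, 0.5], [-4.7, 0.8], [-4.7, 1.1]]
1.44 [[-4.6, 1.4], [-4.5, 1.6], [-4.4, 1.9], [-4.3, 2.2], [-4.1, 2.4], [-4.0, 2.7], [-1.9, 1.4], [-1.9, 1.5], [-1.8, 1.5], [-1.8, 1.6], [-1.7, 1.6], [-1.7, 1.7]]
1.98 [[-1.6, 1.7], [-1.6, 1.8], [-1.5, 1.8], [-1.5, 1.9], [-1.4, 1.9], [-1.4, 2.0], [-1.3, 2.0], [-1.2, 2.1], [-1.2, 2.1], [-1.1, 2.1], [-1.1, 2.2], [-1.0, 2.2]]
2.34 [[-0.9, 2.2]]
[0.61517258 0.17318904 0.14218004] [-8.51092474 -1.4734964   6.31640624] 0.01082246240951992
```

Pin gripped at about (0.615, 0.173). Tipping to roughly 1.4 rad first.

Call:
{"name": "send_rows", "arguments": {"rows": [{"dx": 0,"dy": -2,"dz": -4.4,"roll": 0,"jaw": 1},{"dx": 0,"dy": -2.2,"dz": -4.3,"roll": 0,"jaw": 1},{"dx": 0,"dy": -2.5,"dz": -4.1,"roll": 0,"jaw": 1},{"dx": 0,"dy": -2.7,"dz": -4,"roll": 0,"jaw": 1},{"dx": 0,"dy": -2.9,"dz": -3.8,"roll": 0,"jaw": 1},{"dx": 0,"dy": -3.2,"dz": -3.6,"roll": 0,"jaw": 1},{"dx": 0,"dy": -3.4,"dz": -3.4,"roll": 0,"jaw": 1},{"dx": 0,"dy": -3.6,"dz": -3.2,"roll": 0,"jaw": 1},{"dx": 0,"dy": -3.8,"dz": -3,"roll": 0,"jaw": 1},{"dx": 0,"dy": -3.9,"dz": -2.7,"roll": 0,"jaw": 1},{"dx": 0,"dy": -4.1,"dz": -2.5,"roll": 0,"jaw": 1},{"dx": 0,"dy": -4.2,"dz": -2.3,"roll": 0,"jaw": 1}]}}

```text
time_s: 35.43
ee_pos: [0.5797, 0.1731, 0.1854]
eef_rot: [3.133, -0.001, 1.57]
force: [16.0, -0.1, 4.2]
grip_width: 0.0107
grip_force: 40.0
```

Call:
{"name": "send_rows", "arguments": {"rows": [{"dx": 0,"dy": -4.4,"dz": -2,"roll": 0,"jaw": 1},{"dx": 0,"dy": -4.5,"dz": -1.7,"roll": 0,"jaw": 1},{"dx": 0,"dy": -4.6,"dz": -1.5,"roll": 0,"jaw": 1},{"dx": 0,"dy": -4.7,"dz": -1.2,"roll": 0,"jaw": 1},{"dx": 0,"dy": -4.7,"dz": -0.9,"roll": 0,"jaw": 1},{"dx": 0,"dy": -4.8,"dz": -0.6,"roll": 0,"jaw": 1},{"dx": 0,"dy": -4.8,"dz": -0.3,"roll": 0,"jaw": 1},{"dx": 0,"dy": -4.8,"dz": 0,"roll": 0,"jaw": 1},{"dx": 0,"dy": -4.8,"dz": 0.2,"roll": 0,"jaw": 1},{"dx": 0,"dy": -4.8,"dz": 0.5,"roll": 0,"jaw": 1},{"dx": 0,"dy": -4.7,"dz": 0.8,"roll": 0,"jaw": 1},{"dx": 0,"dy": -4.7,"dz": 1.1,"roll": 0,"jaw": 1}]}}

```text
time_s: 36.43
ee_pos: [0.5229, 0.1728, 0.191]
eef_rot: [3.134, -0.0, 1.57]
force: [9.4, -3.4, 6.0]
grip_width: 0.0109
grip_force: 40.0
```

```bash
python3 - <<'E'
from fit import *
import math
o=get_obs(); x,y,z=o['ee_pos']; print(o['ee_pos'],o['force'],'theta',1.18-math.atan2(x-.542,z+.019-.130), math.hypot(x-.542,z+.019-.13))
c,K,R,t=shot('scene'); im=cv2.cvtColor(c['frame'],cv2.COLOR_RGB2BGR)
cv2.imwrite('pics/s8.png',cv2.resize(im[140:310,190:390],(800,680))[:600])
E
```

```text
[0.52294697 0.17282539 0.19100628] [ 9.42060221 -3.38024162  5.96332688] theta 1.4137894887901477 0.08224367407041439
```

View pics/s8.png

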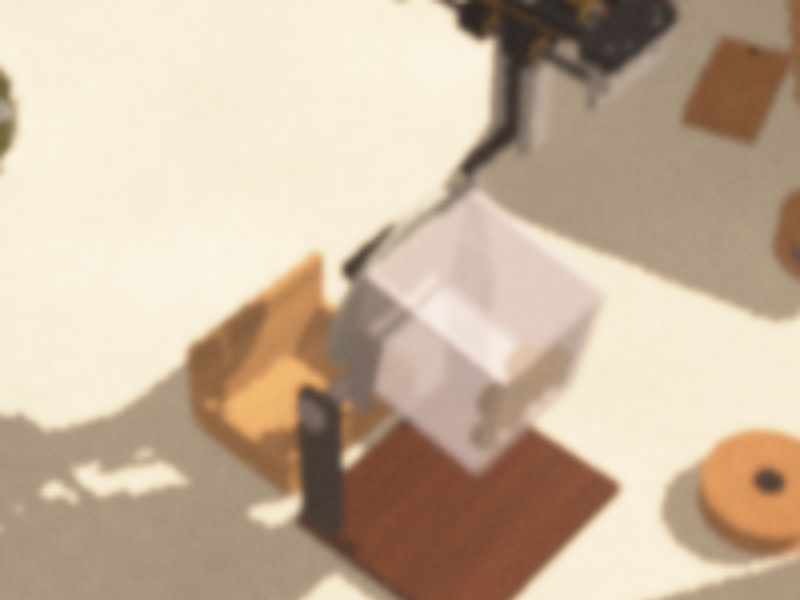

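The box is tipped to about 1.41 rad with its bells still inside, and the tray is in place at crop (270,380). Continuing slowly.

Call:
{"name": "send_rows", "arguments": {"rows": [{"dx": 0,"dy": -4.6,"dz": 1.4,"roll": 0,"jaw": 1},{"dx": 0,"dy": -4.5,"dz": 1.6,"roll": 0,"jaw": 1},{"dx": 0,"dy": -4.4,"dz": 1.9,"roll": 0,"jaw": 1},{"dx": 0,"dy": -4.3,"dz": 2.2,"roll": 0,"jaw": 1},{"dx": 0,"dy": -4.1,"dz": 2.4,"roll": 0,"jaw": 1},{"dx": 0,"dy": -4,"dz": 2.7,"roll": 0,"jaw": 1},{"dx": 0,"dy": -1.9,"dz": 1.4,"roll": 0,"jaw": 1},{"dx": 0,"dy": -1.9,"dz": 1.5,"roll": 0,"jaw": 1},{"dx": 0,"dy": -1.8,"dz": 1.5,"roll": 0,"jaw": 1},{"dx": 0,"dy": -1.8,"dz": 1.6,"roll": 0,"jaw": 1},{"dx": 0,"dy": -1.7,"dz": 1.6,"roll": 0,"jaw": 1},{"dx": 0,"dy": -1.7,"dz": 1.7,"roll": 0,"jaw": 1}]}}

```text
time_s: 37.48
ee_pos: [0.4858, 0.1732, 0.1688]
eef_rot: [3.136, -0.001, 1.57]
force: [6.8, -0.2, 3.1]
grip_width: 0.0108
grip_force: 40.0
```

Call:
{"name": "send_rows", "arguments": {"rows": [{"dx": 0,"dy": -1.6,"dz": 1.7,"roll": 0,"jaw": 1},{"dx": 0,"dy": -1.6,"dz": 1.8,"roll": 0,"jaw": 1},{"dx": 0,"dy": -1.5,"dz": 1.8,"roll": 0,"jaw": 1},{"dx": 0,"dy": -1.5,"dz": 1.9,"roll": 0,"jaw": 1},{"dx": 0,"dy": -1.4,"dz": 1.9,"roll": 0,"jaw": 1},{"dx": 0,"dy": -1.4,"dz": 2,"roll": 0,"jaw": 1},{"dx": 0,"dy": -1.3,"dz": 2,"roll": 0,"jaw": 1},{"dx": 0,"dy": -1.2,"dz": 2.1,"roll": 0,"jaw": 1},{"dx": 0,"dy": -1.2,"dz": 2.1,"roll": 0,"jaw": 1},{"dx": 0,"dy": -1.1,"dz": 2.1,"roll": 0,"jaw": 1},{"dx": 0,"dy": -1.1,"dz": 2.2,"roll": 0,"jaw": 1},{"dx": 0,"dy": -1,"dz": 2.2,"roll": 0,"jaw": 1}]}}

```text
time_s: 38.48
ee_pos: [0.469, 0.1731, 0.1436]
eef_rot: [3.14, -0.0, 1.571]
force: [3.9, -2.3, 5.8]
grip_width: 0.0108
grip_force: 40.0
```

Call:
{"name": "send_rows", "arguments": {"rows": [{"dx": 0,"dy": -0.9,"dz": 2.2,"roll": 0,"jaw": 1},{"dx": 0,"dy": 0,"dz": 0,"roll": 0,"jaw": 1},{"dx": 0,"dy": 0,"dz": 0,"roll": 0,"jaw": 1},{"dx": 0,"dy": 0,"dz": 0,"roll": 0,"jaw": 1},{"dx": 0,"dy": 0,"dz": 0,"roll": 0,"jaw": 1},{"dx": 0,"dy": 0,"dz": 0,"roll": 0,"jaw": 1},{"dx": 0,"dy": 0,"dz": 0,"roll": 0,"jaw": 1},{"dx": 0,"dy": 0,"dz": 0,"roll": 0,"jaw": 1}]}}

```text
time_s: 39.15
ee_pos: [0.4678, 0.1731, 0.1408]
eef_rot: [3.141, 0.0, 1.571]
force: [5.4, -1.7, 0.4]
grip_width: 0.0107
grip_force: 40.0
```

```bash
python3 - <<'E'
from fit import *
import math
o=get_obs(); x,y,z=o['ee_pos']; print(o['ee_pos'],o['force'],'theta',1.18-math.atan2(x-.542,z+.019-.130), math.hypot(x-.542,z+.019-.13))
c,K,R,t=shot('scene'); im=cv2.cvtColor(c['frame'],cv2.COLOR_RGB2BGR)
c2,*_=shot('top'); i2=cv2.cvtColor(c2['frame'],cv2.COLOR_RGB2BGR)
a=cv2.resize(im[190:310,210:330],(480,480),interpolation=cv2.INTER_CUBIC); b=cv2.resize(i2[150:250,235:315],(320,400),interpolation=cv2.INTER_CUBIC)
o=np.zeros((480,800,3),np.uint8); o[:,:480]=a; o[:400,480:]=b; cv2.imwrite('pics/s9.png',o)
E
```

```text
[0.46776626 0.17308696 0.14084937] [ 5.3671838  -1.66461096  0.42038902] theta 2.3684811106478527 0.08001020452537137
```

View pics/s9.png

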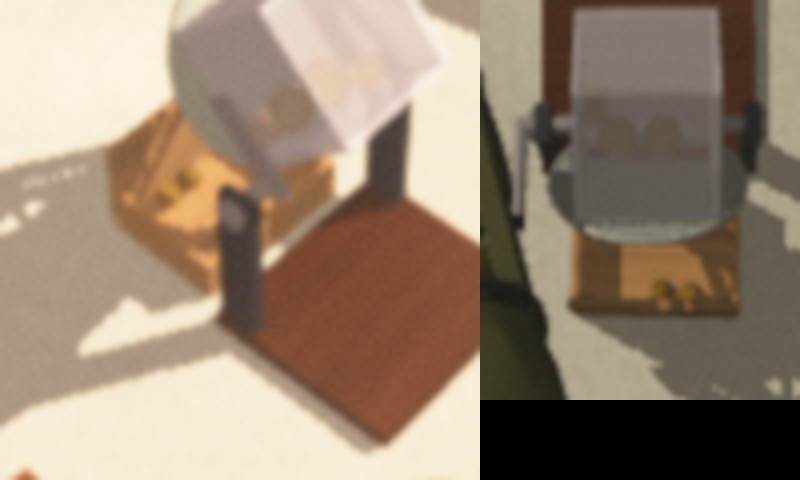

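Two small bells are in the tray. Two large ones and at least one small one, at (597,108), remain in the box, so I'll rock it back to 0.8 rad and over again.

```bash
cat > arc.py <<'E'
import numpy as np
def arc(th):
    p=1.18-np.array(th); d=np.diff(np.c_[80*np.sin(p),-80*np.cos(p)],axis=0).round(1)
    for i in range(0,len(d),12): print(th[i].round(2),d[i:i+12].tolist())
E
python3 - <<'E'
from arc import *
arc(np.linspace(2.36,.8,19)); arc(np.r_[np.linspace(.8,1.8,13),np.linspace(1.846,2.36,12)])
E
```

```text
2.36 [[2.9, -6.3], [3.4, -6.0], [4.0, -5.7], [4.4, -5.3], [4.9, -4.9], [5.3, -4.5], [5.7, -4.0], [6.0, -3.5], [6.3, -3.0], [6.5, -2.4], [6.7, -1.8], [6.8, -1.3]]
1.32 [[6.9, -0.7], [6.9, -0.1], [6.9, 0.5], [6.8, 1.1], [6.7, 1.7], [6.5, 2.3]]
0.8 [[-6.3, -2.2], [-6.4, -1.7], [-6.6, -1.1], [-6.6, -0.6], [-6.7, -0.0], [-6.6, 0.5], [-6.6, 1.1], [-6.5, 1.6], [-6.3, 2.1], [-6.1, 2.7], [-5.9, 3.2], [-5.6, 3.6]]
1.8 [[-2.9, 2.2], [-2.9, 2.4], [-2.8, 2.5], [-2.6, 2.6], [-2.5, 2.8], [-2.4, 2.9], [-2.3, 3.0], [-2.1, 3.1], [-2.0, 3.2], [-1.8, 3.3], [-1.7, 3.3], [-1.5, 3.4]]
```

Call:
{"name": "send_rows", "arguments": {"rows": [{"dx": 0,"dy": 2.9,"dz": -6.3,"roll": 0,"jaw": 1},{"dx": 0,"dy": 3.4,"dz": -6,"roll": 0,"jaw": 1},{"dx": 0,"dy": 4,"dz": -5.7,"roll": 0,"jaw": 1},{"dx": 0,"dy": 4.4,"dz": -5.3,"roll": 0,"jaw": 1},{"dx": 0,"dy": 4.9,"dz": -4.9,"roll": 0,"jaw": 1},{"dx": 0,"dy": 5.3,"dz": -4.5,"roll": 0,"jaw": 1},{"dx": 0,"dy": 5.7,"dz": -4,"roll": 0,"jaw": 1},{"dx": 0,"dy": 6,"dz": -3.5,"roll": 0,"jaw": 1},{"dx": 0,"dy": 6.3,"dz": -3,"roll": 0,"jaw": 1},{"dx": 0,"dy": 6.5,"dz": -2.4,"roll": 0,"jaw": 1},{"dx": 0,"dy": 6.7,"dz": -1.8,"roll": 0,"jaw": 1},{"dx": 0,"dy": 6.8,"dz": -1.3,"roll": 0,"jaw": 1}]}}

```text
time_s: 40.25
ee_pos: [0.5304, 0.1732, 0.1904]
eef_rot: [-3.141, 0.0, 1.571]
force: [-4.1, -0.2, 3.8]
grip_width: 0.0106
grip_force: 40.0
```

Call:
{"name": "send_rows", "arguments": {"rows": [{"dx": 0,"dy": 6.9,"dz": -0.7,"roll": 0,"jaw": 1},{"dx": 0,"dy": 6.9,"dz": -0.1,"roll": 0,"jaw": 1},{"dx": 0,"dy": 6.9,"dz": 0.5,"roll": 0,"jaw": 1},{"dx": 0,"dy": 6.8,"dz": 1.1,"roll": 0,"jaw": 1},{"dx": 0,"dy": 6.7,"dz": 1.7,"roll": 0,"jaw": 1},{"dx": 0,"dy": 6.5,"dz": 2.3,"roll": 0,"jaw": 1},{"dx": 0,"dy": 0,"dz": 0,"roll": 0,"jaw": 1},{"dx": 0,"dy": 0,"dz": 0,"roll": 0,"jaw": 1},{"dx": 0,"dy": 0,"dz": 0,"roll": 0,"jaw": 1},{"dx": 0,"dy": 0,"dz": 0,"roll": 0,"jaw": 1}]}}

```text
time_s: 41.08
ee_pos: [0.5719, 0.1731, 0.1842]
eef_rot: [3.14, -0.0, 1.57]
force: [6.6, -0.2, -7.2]
grip_width: 0.0113
grip_force: 40.0
```

Call:
{"name": "send_rows", "arguments": {"rows": [{"dx": 0,"dy": -6.3,"dz": -2.2,"roll": 0,"jaw": 1},{"dx": 0,"dy": -6.4,"dz": -1.7,"roll": 0,"jaw": 1},{"dx": 0,"dy": -6.6,"dz": -1.1,"roll": 0,"jaw": 1},{"dx": 0,"dy": -6.6,"dz": -0.6,"roll": 0,"jaw": 1},{"dx": 0,"dy": -6.7,"dz": 0,"roll": 0,"jaw": 1},{"dx": 0,"dy": -6.6,"dz": 0.5,"roll": 0,"jaw": 1},{"dx": 0,"dy": -6.6,"dz": 1.1,"roll": 0,"jaw": 1},{"dx": 0,"dy": -6.5,"dz": 1.6,"roll": 0,"jaw": 1},{"dx": 0,"dy": -6.3,"dz": 2.1,"roll": 0,"jaw": 1},{"dx": 0,"dy": -6.1,"dz": 2.7,"roll": 0,"jaw": 1},{"dx": 0,"dy": -5.9,"dz": 3.2,"roll": 0,"jaw": 1},{"dx": 0,"dy": -5.6,"dz": 3.6,"roll": 0,"jaw": 1}]}}

```text
time_s: 42.08
ee_pos: [0.4966, 0.1735, 0.177]
eef_rot: [3.135, -0.001, 1.571]
force: [9.0, 0.0, 4.0]
grip_width: 0.011
grip_force: 40.0
```

Call:
{"name": "send_rows", "arguments": {"rows": [{"dx": 0,"dy": -2.9,"dz": 2.2,"roll": 0,"jaw": 1},{"dx": 0,"dy": -2.9,"dz": 2.4,"roll": 0,"jaw": 1},{"dx": 0,"dy": -2.8,"dz": 2.5,"roll": 0,"jaw": 1},{"dx": 0,"dy": -2.6,"dz": 2.6,"roll": 0,"jaw": 1},{"dx": 0,"dy": -2.5,"dz": 2.8,"roll": 0,"jaw": 1},{"dx": 0,"dy": -2.4,"dz": 2.9,"roll": 0,"jaw": 1},{"dx": 0,"dy": -2.3,"dz": 3,"roll": 0,"jaw": 1},{"dx": 0,"dy": -2.1,"dz": 3.1,"roll": 0,"jaw": 1},{"dx": 0,"dy": -2,"dz": 3.2,"roll": 0,"jaw": 1},{"dx": 0,"dy": -1.8,"dz": 3.3,"roll": 0,"jaw": 1},{"dx": 0,"dy": -1.7,"dz": 3.3,"roll": 0,"jaw": 1},{"dx": 0,"dy": -1.5,"dz": 3.4,"roll": 0,"jaw": 1}]}}

```text
time_s: 43.08
ee_pos: [0.4687, 0.1734, 0.1416]
eef_rot: [3.138, -0.001, 1.571]
force: [5.3, 0.3, 4.4]
grip_width: 0.011
grip_force: 40.0
```

```bash
cat > tray.py <<'E'
from h import *
import math
def traybells(x1=.505,y0=-.035,y1=.09,x0=.415):
    c,K,R,t=shot('top'); W=cloud(c,K,R,t); hsv=cv2.cvtColor(c['frame'],cv2.COLOR_RGB2HSV).astype(int)
    np.savez('/tmp/t',**{k:c[k] for k in c})
    return c,K,R,t,W,hsv
def theta():
    o=get_obs(); x,y,z=o['ee_pos']; print(o['ee_pos'].round(4),o['force'].round(1),'theta',1.18-math.atan2(x-.542,z+.019-.130))
E
python3 - <<'E'
from tray import *
theta()
# compare hue/val of the two known bells (crop s9): in saved picture
im=cv2.imread('pics/s9.png'); print([im[a,b].tolist() for a,b in[(292,662),(292,690),(292,620),(265,640),(135,618),(130,662),(108,597),(90,640)]])
c,K,R,t,W,hsv=traybells()
f=c['frame']; b=cv2.resize(cv2.cvtColor(f,cv2.COLOR_RGB2BGR)[150:250,235:315],(480,600),interpolation=cv2.INTER_CUBIC)
c,*_=shot('scene'); a=cv2.resize(cv2.cvtColor(c['frame'],cv2.COLOR_RGB2BGR)[190:290,225:305],(320,400),interpolation=cv2.INTER_CUBIC)
o=np.zeros((600,800,3),np.uint8); o[:,:480]=b;o[:400,480:]=a; cv2.imwrite('pics/s10.png',o)
E
```

```text
[0.4687 0.1734 0.1416] [5.3 0.3 4.4] theta 2.355545188313326
[[32, 74, 101], [38, 91, 125], [53, 89, 123], [65, 111, 156], [69, 84, 95], [69, 84, 94], [69, 83, 94], [105, 112, 123]]
```

```bash
cat > cnt.py <<'E'
from h import *
def cnt(f):
    f=f.astype(int); lab=cv2.cvtColor(f.astype(np.uint8),cv2.COLOR_RGB2HSV).astype(int)
    H,S,V=lab[...,0],lab[...,1],lab[...,2]
    for n,(v0,v1,u0,u1),m in[('box',(152,200,257,297),(H>12)&(H<24)&(S>45)&(S<90)&(V<110)),('tray',(200,232,255,305),(H>=15)&(S>150)&(V>50))]:
        mm=np.zeros(H.shape,np.uint8); mm[v0:v1,u0:u1]=m[v0:v1,u0:u1]
        k,l,st,ce=cv2.connectedComponentsWithStats(mm); print(n,[(st[i,4],ce[i].round(1).tolist(),st[i,2:4].tolist()) for i in range(1,k) if st[i,4]>3])
E
python3 - <<'E'
from cnt import *
f=np.load('/tmp/t.npz')['frame']; cnt(f)
h=cv2.cvtColor(f,cv2.COLOR_RGB2HSV); 
for v in range(205,230): print(v,' '.join('%2d/%3d'%(h[v,u,0],h[v,u,1]) for u in range(268,296,2)))
E
```

```text
box [(np.int32(223), [276.8, 184.0], [27, 12])]
tray [(np.int32(24), [272.8, 222.0], [6, 6]), (np.int32(26), [279.2, 221.7], [6, 6]), (np.int32(30), [286.4, 222.2], [6, 7])]
205 24/ 38 26/ 39 23/ 39 21/ 39 23/ 40 24/ 38 25/ 39 23/ 38 24/ 37 24/ 37 24/ 35 25/ 38 23/ 38 21/ 51
206 25/ 36 25/ 36 23/ 36 25/ 36 25/ 38 25/ 35 25/ 36 26/ 39 27/ 36 23/ 36 25/ 38 25/ 39 22/ 50 15/ 95
207 24/ 29 24/ 39 26/ 40 23/ 36 25/ 38 25/ 36 23/ 37 25/ 35 24/ 38 23/ 37 23/ 40 22/ 52 17/ 91 15/129
208 25/ 30 25/ 34 25/ 37 24/ 39 27/ 37 25/ 36 25/ 38 27/ 39 24/ 39 25/ 41 21/ 58 16/ 92 15/131 15/132
209 21/ 64 22/ 47 26/ 43 24/ 39 23/ 41 21/ 44 22/ 46 22/ 57 20/ 58 17/ 82 16/107 15/131 15/132 15/135
210 18/141 18/ 97 18/ 80 17/ 75 17/ 87 16/110 16/110 15/124 16/116 15/132 15/136 16/135 15/136 15/137
211 17/153 16/140 15/133 15/129 15/143 15/144 15/145 15/148 15/146 15/145 15/138 15/138 15/137 15/141
212 16/139 16/144 15/139 15/136 15/147 15/147 16/146 15/150 15/147 15/146 14/138 15/136 15/135 15/139
213 15/137 15/142 15/140 15/147 15/143 15/147 15/147 15/148 15/148 15/149 15/142 15/136 14/133 15/136
214 15/1
[... 923 characters left out ...]
/154 18/179 18/175 18/148 18/171 18/172 16/146 17/169 19/180 19/172 15/143 15/141 15/141
224 15/136 16/145 17/165 18/161 16/129 17/159 17/158 16/144 17/159 17/168 17/163 15/136 15/138 16/145
225 16/139 15/138 16/142 16/147 16/136 16/139 15/148 16/139 16/138 16/151 16/148 15/132 15/137 15/135
226 15/129 15/134 16/137 15/137 15/137 16/134 15/144 16/141 15/134 15/147 16/144 16/131 14/132 16/132
227 16/128 15/126 15/131 15/131 15/129 15/131 16/141 15/137 15/128 15/143 16/135 15/128 15/128 15/129
228 16/102 17/101 16/110 16/110 15/105 16/114 16/116 16/110 15/115 15/120 16/112 16/118 16/118 16/117
229 19/ 69 18/ 69 19/ 70 19/ 70 17/ 74 18/ 76 18/ 72 20/ 71 19/ 74 19/ 78 18/ 75 17/ 79 17/ 75 17/ 76
```

View pics/s10.png

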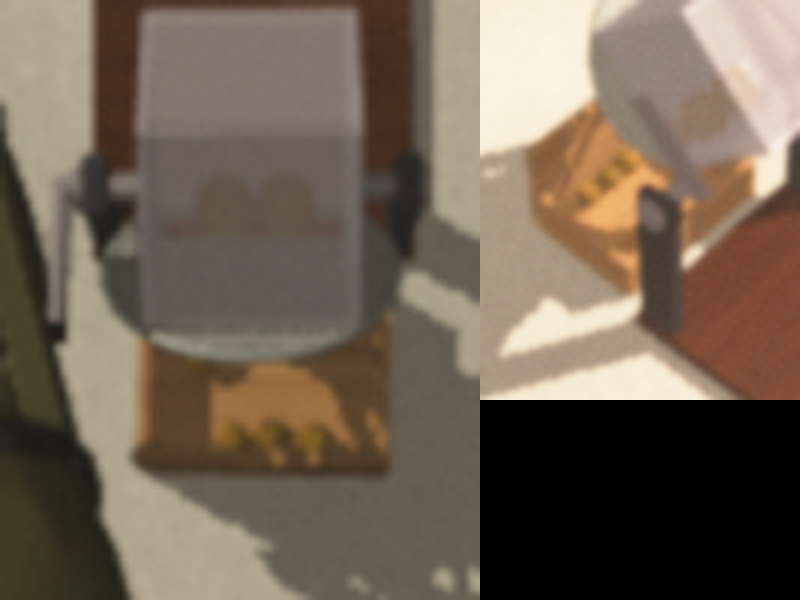

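Three small bells are now in the tray at (235,435), (272,432) and (312,435), and only the two large ones remain in the box. Setting the box upright.

```bash
python3 -c "
from arc import *
arc(np.linspace(2.36,-.02,37))"
```

```text
2.36 [[2.2, -4.8], [2.5, -4.7], [2.8, -4.5], [3.1, -4.3], [3.4, -4.1], [3.6, -3.9], [3.9, -3.6], [4.1, -3.3], [4.3, -3.1], [4.5, -2.8], [4.7, -2.5], [4.8, -2.2]]
1.57 [[5.0, -1.8], [5.1, -1.5], [5.2, -1.2], [5.2, -0.8], [5.3, -0.5], [5.3, -0.1], [5.3, 0.2], [5.3, 0.6], [5.2, 0.9], [5.1, 1.3], [5.0, 1.6], [4.9, 1.9]]
0.77 [[4.8, 2.3], [4.6, 2.6], [4.4, 2.9], [4.2, 3.1], [4.0, 3.4], [3.8, 3.7], [3.5, 3.9], [3.3, 4.2], [3.0, 4.4], [2.7, 4.5], [2.4, 4.7], [2.1, 4.9]]
```

Call:
{"name": "send_rows", "arguments": {"rows": [{"dx": 0,"dy": 2.2,"dz": -4.8,"roll": 0,"jaw": 1},{"dx": 0,"dy": 2.5,"dz": -4.7,"roll": 0,"jaw": 1},{"dx": 0,"dy": 2.8,"dz": -4.5,"roll": 0,"jaw": 1},{"dx": 0,"dy": 3.1,"dz": -4.3,"roll": 0,"jaw": 1},{"dx": 0,"dy": 3.4,"dz": -4.1,"roll": 0,"jaw": 1},{"dx": 0,"dy": 3.6,"dz": -3.9,"roll": 0,"jaw": 1},{"dx": 0,"dy": 3.9,"dz": -3.6,"roll": 0,"jaw": 1},{"dx": 0,"dy": 4.1,"dz": -3.3,"roll": 0,"jaw": 1},{"dx": 0,"dy": 4.3,"dz": -3.1,"roll": 0,"jaw": 1},{"dx": 0,"dy": 4.5,"dz": -2.8,"roll": 0,"jaw": 1},{"dx": 0,"dy": 4.7,"dz": -2.5,"roll": 0,"jaw": 1},{"dx": 0,"dy": 4.8,"dz": -2.2,"roll": 0,"jaw": 1}]}}

```text
time_s: 44.18
ee_pos: [0.5115, 0.1735, 0.1858]
eef_rot: [-3.141, -0.001, 1.571]
force: [-6.7, 4.2, 3.7]
grip_width: 0.0112
grip_force: 40.0
```

Call:
{"name": "send_rows", "arguments": {"rows": [{"dx": 0,"dy": 5,"dz": -1.8,"roll": 0,"jaw": 1},{"dx": 0,"dy": 5.1,"dz": -1.5,"roll": 0,"jaw": 1},{"dx": 0,"dy": 5.2,"dz": -1.2,"roll": 0,"jaw": 1},{"dx": 0,"dy": 5.2,"dz": -0.8,"roll": 0,"jaw": 1},{"dx": 0,"dy": 5.3,"dz": -0.5,"roll": 0,"jaw": 1},{"dx": 0,"dy": 5.3,"dz": -0.1,"roll": 0,"jaw": 1},{"dx": 0,"dy": 5.3,"dz": 0.2,"roll": 0,"jaw": 1},{"dx": 0,"dy": 5.3,"dz": 0.6,"roll": 0,"jaw": 1},{"dx": 0,"dy": 5.2,"dz": 0.9,"roll": 0,"jaw": 1},{"dx": 0,"dy": 5.1,"dz": 1.3,"roll": 0,"jaw": 1},{"dx": 0,"dy": 5,"dz": 1.6,"roll": 0,"jaw": 1},{"dx": 0,"dy": 4.9,"dz": 1.9,"roll": 0,"jaw": 1}]}}

```text
time_s: 45.18
ee_pos: [0.5738, 0.173, 0.1837]
eef_rot: [-3.141, 0.0, 1.57]
force: [-3.7, -2.2, -0.0]
grip_width: 0.0106
grip_force: 40.0
```

Call:
{"name": "send_rows", "arguments": {"rows": [{"dx": 0,"dy": 4.8,"dz": 2.3,"roll": 0,"jaw": 1},{"dx": 0,"dy": 4.6,"dz": 2.6,"roll": 0,"jaw": 1},{"dx": 0,"dy": 4.4,"dz": 2.9,"roll": 0,"jaw": 1},{"dx": 0,"dy": 4.2,"dz": 3.1,"roll": 0,"jaw": 1},{"dx": 0,"dy": 4,"dz": 3.4,"roll": 0,"jaw": 1},{"dx": 0,"dy": 3.8,"dz": 3.7,"roll": 0,"jaw": 1},{"dx": 0,"dy": 3.5,"dz": 3.9,"roll": 0,"jaw": 1},{"dx": 0,"dy": 3.3,"dz": 4.2,"roll": 0,"jaw": 1},{"dx": 0,"dy": 3,"dz": 4.4,"roll": 0,"jaw": 1},{"dx": 0,"dy": 2.7,"dz": 4.5,"roll": 0,"jaw": 1},{"dx": 0,"dy": 2.4,"dz": 4.7,"roll": 0,"jaw": 1},{"dx": 0,"dy": 2.1,"dz": 4.9,"roll": 0,"jaw": 1}]}}

```text
time_s: 46.18
ee_pos: [0.6155, 0.1734, 0.1402]
eef_rot: [-3.14, -0.0, 1.571]
force: [-43.5, -3.7, 46.3]
grip_width: 0.011
grip_force: 40.0
```

Call:
{"name": "send_rows", "arguments": {"rows": [{"dx": 0,"dy": 0,"dz": 0,"roll": 0,"jaw": 1},{"dx": 0,"dy": 0,"dz": 0,"roll": 0,"jaw": 1},{"dx": 0,"dy": 0,"dz": 0,"roll": 0,"jaw": 1}]}}

```text
time_s: 46.43
ee_pos: [0.6152, 0.1737, 0.1398]
eef_rot: [-3.14, -0.0, 1.571]
force: [-16.7, -0.5, 9.7]
grip_width: 0.011
grip_force: 40.0
```

```bash
python3 -c "
from tray import *
theta()"
```

```text
[0.6152 0.1737 0.1398] [-16.7  -0.5   9.7] theta -0.01586463846492392
```

Call:
{"name": "send_rows", "arguments": {"rows": [{"dx": 0,"dy": 0,"dz": 0,"roll": 0,"jaw": 0},{"dx": 0,"dy": 0,"dz": 0,"roll": 0,"jaw": 0},{"dx": 0,"dy": 0,"dz": 0,"roll": 0,"jaw": 0},{"dx": 0,"dy": 0,"dz": 0,"roll": 0,"jaw": 0},{"dx": 0,"dy": 0,"dz": -20,"roll": 0,"jaw": 0},{"dx": 0,"dy": 0,"dz": -30,"roll": 0,"jaw": 0},{"dx": 0,"dy": 0,"dz": -30,"roll": 0,"jaw": 0},{"dx": 0,"dy": 0,"dz": -30,"roll": 0,"jaw": 0}]}}

```text
time_s: 47.1
ee_pos: [0.6162, 0.1732, 0.2508]
eef_rot: [3.141, -0.0, 1.571]
force: [-0.5, -1.0, 0.2]
grip_width: 0.0468
grip_force: 0.0
```

Call:
{"name": "send_rows", "arguments": {"rows": [{"dx": -27.5,"dy": -16.3,"dz": 0,"roll": 0,"jaw": 0},{"dx": -27.5,"dy": -16.3,"dz": 0,"roll": 0,"jaw": 0},{"dx": -27.5,"dy": -16.3,"dz": 0,"roll": 0,"jaw": 0},{"dx": -27.5,"dy": -16.3,"dz": 0,"roll": 0,"jaw": 0},{"dx": -27.5,"dy": -16.3,"dz": 0,"roll": 0,"jaw": 0},{"dx": -27.5,"dy": -16.3,"dz": 0,"roll": 0,"jaw": 0},{"dx": -27.5,"dy": -16.3,"dz": 0,"roll": 0,"jaw": 0},{"dx": -27.5,"dy": -16.3,"dz": 0,"roll": 0,"jaw": 0},{"dx": -27.5,"dy": -16.3,"dz": 0,"roll": 0,"jaw": 0},{"dx": -27.5,"dy": -16.3,"dz": 0,"roll": 0,"jaw": 0},{"dx": -27.5,"dy": -16.3,"dz": 0,"roll": 0,"jaw": 0},{"dx": -27.5,"dy": -16.3,"dz": 0,"roll": 0,"jaw": 0}]}}

```text
time_s: 48.1
ee_pos: [0.4197, -0.158, 0.2497]
eef_rot: [3.14, 0.001, 1.571]
force: [0.6, 0.1, -0.3]
grip_width: 0.0472
grip_force: 0.0
```

```bash
cat > loc.py <<'E'
from fit import *
def rect(n,c,K,R,t,W,roi,z,smin=75):
    hsv=cv2.cvtColor(c['frame'],cv2.COLOR_RGB2HSV); v0,v1,u0,u1=roi
    m=np.zeros(hsv.shape[:2],np.uint8); m[v0:v1,u0:u1]=(hsv[v0:v1,u0:u1,1]>smin)&(W[v0:v1,u0:u1,2]<.1)
    k,l,st,ce=cv2.connectedComponentsWithStats(m); i=1+np.argmax(st[1:,4]); y,x=np.nonzero(l==i)
    P=np.array([ray(a,b,z,K,R,t)[:2] for a,b in zip(x,y)],np.float32); r=cv2.minAreaRect(P); print(n,st[i,4],np.array(r[0]).round(4),np.array(r[1]).round(4),round(r[2],1))
E
python3 - <<'E'
from loc import *
from cnt import cnt
c,K,R,t=shot('top'); W=cloud(c,K,R,t); sorter(W,c['frame'])
rect('tray',c,K,R,t,W,(196,235,250,312),.035); rect('bay',c,K,R,t,W,(150,204,352,416),.012)
w=W[190:240,250:305]; q=w[(w[...,2]>.062)&(w[...,2]<.095)&(w[...,0]<.5)]; print('tall',len(q),np.percentile(q,[2,50,98],axis=0).round(4).tolist())
print(np.polyfit(q[:,1],q[:,0],1))
cnt(c['frame'])
b=cv2.resize(cv2.cvtColor(c['frame'],cv2.COLOR_RGB2BGR)[140:240,235:415],(800,444),interpolation=cv2.INTER_CUBIC)
cs,Ks,Rs,ts=shot('scene'); Ws=cloud(cs,Ks,Rs,ts)
w=Ws[150:300,200:330]; q=w[(w[...,2]>.07)&(w[...,2]<.09)&(w[...,0]<.47)&(w[...,0]>.38)&(w[...,1]>-.06)]; print('tallS',len(q),np.percentile(q,[2,50,98],axis=0).round(4).tolist() if len(q) else'')
rect('bayS',cs,Ks,Rs,ts,Ws,(300,390,160,250),.012)
a=cv2.resize(cv2.cvtColor(cs['frame'],cv2.COLOR_RGB2BGR)[190:300,220:360],(800,629),interpolation=cv2.INTER_CUBIC)[:600]
cv2.imwrite('pics/s11t.png',b);cv2.imwrite('pics/s11.png',a)
E
```

```text
disc ((0.604378879070282, 0.033572692424058914), 0.06865740567445755) [0.53453822 0.66725025] [-0.03951057  0.1066605 ]
bar 106 [0.6019 0.0343 0.164 ] ((0.602534294128418, 0.03473062440752983), (0.04737401381134987, 0.01419111993163824), 89.71775817871094)
 ang -1.5757246265610683
pin 129 [0.612  0.1444 0.1626] [0.575  0.12   0.1503] [0.6196 0.1895 0.1695] [0.21932772 0.57675671]
tray 1416 [0.4615 0.0266] [0.1289 0.0995] 89.7
bay 1860 [ 0.5737 -0.2954] [0.1608 0.1345] 85.3
tall 135 [[0.4121, -0.031, 0.0658], [0.4174, 0.0251, 0.0784], [0.4206, 0.0872, 0.0837]]
[0.02510604 0.41610732]
box [(np.int32(61), [276.9, 158.2], [16, 7]), (np.int32(19), [273.5, 172.0], [13, 4]), (np.int32(7), [284.1, 172.3], [5, 4]), (np.int32(5), [258.2, 183.4], [3, 2]), (np.int32(19), [276.7, 182.5], [18, 2]), (np.int32(141), [277.7, 194.3], [40, 4])]
tray [(np.int32(23), [267.8, 207.0], [5, 5]), (np.int32(20), [273.0, 221.9], [5, 5]), (np.int32(22), [279.4, 222.0], [6, 5]), (np.int32(25), [286.3, 222.5], [6, 6])]
tallS 173 [[0.4153, -0.0338, 0.0706], [0.4223, 0.025, 0.0769], [0.427, 0.0893, 0.0827]]
bayS 3488 [ 0.5801 -0.2965] [0.1605 0.134 ] 85.4
```

```bash
python3 - <<'E'
import cv2,numpy as np
b=cv2.imread('pics/s11t.png')[:,:400]; a=cv2.imread('pics/s11.png')
a=cv2.resize(a,(533,400)); o=np.zeros((444,800,3),np.uint8); o[:, :300]=b[:,80:380]; o[:400,300:]=a[:,:500]; cv2.imwrite('pics/s12.png',o)
E
```

```text
(no output)
```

View pics/s12.png

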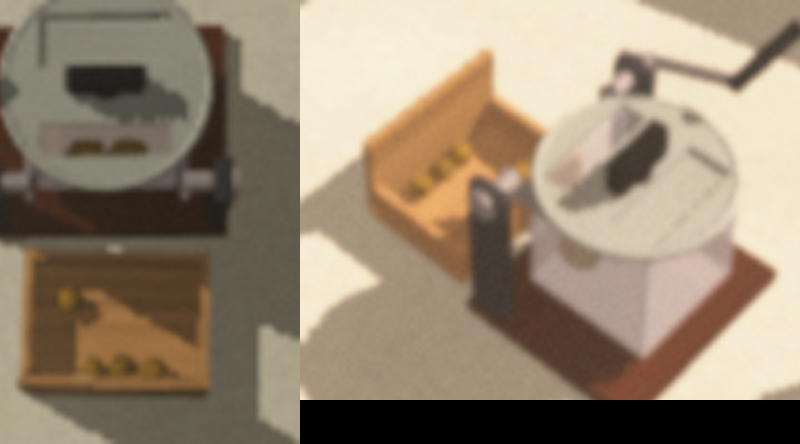

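Four small bells are in the tray at (68,298), (92,367), (122,365) and (152,368), which is the two strays plus S1 and S2. Both large ones are in the upright box, seen at (85,148) and (127,148). Now gripping the tray's tall wall.

Call:
{"name": "send_rows", "arguments": {"rows": [{"dx": 31,"dy": 0,"dz": 0,"roll": 0,"jaw": 0},{"dx": 31,"dy": 0,"dz": 0,"roll": 0,"jaw": 0},{"dx": 31,"dy": 0,"dz": 0,"roll": 0,"jaw": 0},{"dx": 31,"dy": 0,"dz": 0,"roll": 0,"jaw": 0},{"dx": 31,"dy": 0,"dz": 0,"roll": 0,"jaw": 0},{"dx": 31,"dy": 0,"dz": 0,"roll": 0,"jaw": 0},{"dx": 0,"dy": 0,"dz": 30,"roll": 0,"jaw": 0},{"dx": 0,"dy": 0,"dz": 30,"roll": 0,"jaw": 0},{"dx": 0,"dy": 0,"dz": 30,"roll": 0,"jaw": 0},{"dx": 0,"dy": 0,"dz": 30,"roll": 0,"jaw": 0},{"dx": 0,"dy": 0,"dz": 0,"roll": 0,"jaw": 0.2},{"dx": 0,"dy": 0,"dz": 0,"roll": 0,"jaw": 0.2}]}}

```text
time_s: 49.2
ee_pos: [0.4204, 0.0296, 0.1295]
eef_rot: [-3.14, -0.0, 1.571]
force: [0.5, -0.1, 0.8]
grip_width: 0.0385
grip_force: 0.0
```

Call:
{"name": "send_rows", "arguments": {"rows": [{"dx": 0,"dy": -0.5,"dz": 25,"roll": 0,"jaw": 0.2},{"dx": 0,"dy": 0,"dz": 25,"roll": 0,"jaw": 0.2},{"dx": 0,"dy": 0,"dz": 20,"roll": 0,"jaw": 0.2},{"dx": 0,"dy": 0,"dz": 10,"roll": 0,"jaw": 0.2},{"dx": 0,"dy": 0,"dz": 0,"roll": 0,"jaw": 1},{"dx": 0,"dy": 0,"dz": 0,"roll": 0,"jaw": 1},{"dx": 0,"dy": 0,"dz": 0,"roll": 0,"jaw": 1},{"dx": 0,"dy": 0,"dz": 0,"roll": 0,"jaw": 1},{"dx": 0,"dy": 0,"dz": 0,"roll": 0,"jaw": 1},{"dx": 0,"dy": 0,"dz": 0,"roll": 0,"jaw": 1},{"dx": 0,"dy": 0,"dz": 0,"roll": 0,"jaw": 1},{"dx": 0,"dy": 0,"dz": 0,"roll": 0,"jaw": 1}], "force": 50}}

```text
time_s: 50.2
ee_pos: [0.4206, 0.0292, 0.0505]
eef_rot: [3.14, 0.0, 1.571]
force: [-2.2, -0.6, 8.6]
grip_width: 0.0075
grip_force: 50.0
```

Call:
{"name": "send_rows", "arguments": {"rows": [{"dx": 0,"dy": 0,"dz": -3,"roll": 0,"jaw": 1},{"dx": 0,"dy": 0,"dz": -6,"roll": 0,"jaw": 1},{"dx": 0,"dy": 0,"dz": -8,"roll": 0,"jaw": 1},{"dx": 0,"dy": 0,"dz": -8,"roll": 0,"jaw": 1},{"dx": 0,"dy": 0,"dz": -6,"roll": 0,"jaw": 1},{"dx": 0,"dy": 0,"dz": -3,"roll": 0,"jaw": 1},{"dx": 0,"dy": 0,"dz": 0,"roll": 0,"jaw": 1}]}}

```text
time_s: 50.78
ee_pos: [0.4204, 0.0292, 0.0843]
eef_rot: [3.14, 0.0, 1.571]
force: [-0.4, 0.3, -1.0]
grip_width: 0.0077
grip_force: 50.0
```

```bash
cat > tilt.py <<'E'
from h import *
def rimfit():
    c,K,R,t=shot('scene'); W=cloud(c,K,R,t); hsv=cv2.cvtColor(c['frame'],cv2.COLOR_RGB2HSV)
    e=get_obs()['ee_pos']; m=(hsv[...,1]>75)&(abs(W[...,0]-e[0]-.03)<.085)&(abs(W[...,1]-e[1])<.08)&(W[...,2]>.02)&(W[...,2]<.14)
    q=W[m]; far=q[q[:,0]>e[0]+.075]; 
    print('tray pts',len(q),'far wall top z',np.percentile(far[:,2],[5,90,97]).round(4) if len(far) else'','tall top',np.percentile(q[q[:,0]<e[0]+.015][:,2],[90,97]).round(4),q.min(0).round(3),q.max(0).round(3)); print(get_obs()['force'],get_obs()['grip_width'])
E
python3 -c "
from tilt import *
rimfit()"
```

```text
tray pts 1531 far wall top z [0.0352 0.0993 0.1364] tall top [0.111  0.1136] [ 0.414 -0.048  0.031] [0.535 0.093 0.139]
[-0.32802623 -0.1262618  -1.59247812] 0.007838916512622945
```

Call:
{"name": "send_rows", "arguments": {"rows": [{"dx": -6,"dy": 0,"dz": 0,"roll": 0,"jaw": 1},{"dx": -14,"dy": 0,"dz": 0,"roll": 0,"jaw": 1},{"dx": -20,"dy": 0,"dz": 0,"roll": 0,"jaw": 1},{"dx": -20,"dy": 0,"dz": 0,"roll": 0,"jaw": 1},{"dx": -20,"dy": 0,"dz": 0,"roll": 0,"jaw": 1},{"dx": -20,"dy": 0,"dz": 0,"roll": 0,"jaw": 1},{"dx": -20,"dy": 0,"dz": 0,"roll": 0,"jaw": 1},{"dx": -20,"dy": 0,"dz": 0,"roll": 0,"jaw": 1},{"dx": -20,"dy": 0,"dz": 0,"roll": 0,"jaw": 1},{"dx": -20,"dy": 0,"dz": 0,"roll": 0,"jaw": 1}]}}

```text
time_s: 51.67
ee_pos: [0.4195, -0.1521, 0.083]
eef_rot: [-3.141, -0.0, 1.571]
force: [0.7, 0.2, -2.2]
grip_width: 0.0076
grip_force: 50.0
```

Call:
{"name": "send_rows", "arguments": {"rows": [{"dx": -20,"dy": 0,"dz": 0,"roll": 0,"jaw": 1},{"dx": -20,"dy": 0,"dz": 0,"roll": 0,"jaw": 1},{"dx": -20,"dy": 0,"dz": 0,"roll": 0,"jaw": 1},{"dx": -20,"dy": 0,"dz": 0,"roll": 0,"jaw": 1},{"dx": -20,"dy": 0,"dz": 0,"roll": 0,"jaw": 1},{"dx": -20,"dy": 0,"dz": 0,"roll": 0,"jaw": 1},{"dx": -14,"dy": 0,"dz": 0,"roll": 0,"jaw": 1},{"dx": -6,"dy": 0,"dz": 0,"roll": 0,"jaw": 1},{"dx": 0,"dy": 0,"dz": 0,"roll": 0,"jaw": 1}]}}

```text
time_s: 52.42
ee_pos: [0.4196, -0.2915, 0.083]
eef_rot: [-3.141, -0.0, 1.569]
force: [0.5, 1.0, -1.5]
grip_width: 0.0076
grip_force: 50.0
```

Call:
{"name": "send_rows", "arguments": {"rows": [{"dx": 0,"dy": 5,"dz": 0,"roll": 0,"jaw": 1},{"dx": 0,"dy": 12,"dz": 0,"roll": 0,"jaw": 1},{"dx": 0,"dy": 16,"dz": 0,"roll": 0,"jaw": 1},{"dx": 0,"dy": 16,"dz": 0,"roll": 0,"jaw": 1},{"dx": 0,"dy": 16,"dz": 0,"roll": 0,"jaw": 1},{"dx": 0,"dy": 16,"dz": 0,"roll": 0,"jaw": 1},{"dx": 0,"dy": 16,"dz": 0,"roll": 0,"jaw": 1},{"dx": 0,"dy": 11,"dz": 0,"roll": 0,"jaw": 1},{"dx": 0,"dy": 5,"dz": 0,"roll": 1.2,"jaw": 1},{"dx": 0,"dy": 0,"dz": 0,"roll": 2.2,"jaw": 1},{"dx": 0,"dy": 0,"dz": 0,"roll": 1.2,"jaw": 1},{"dx": 0,"dy": 0,"dz": 0,"roll": 0,"jaw": 1}]}}

```text
time_s: 53.42
ee_pos: [0.5332, -0.2898, 0.0833]
eef_rot: [-3.141, -0.0, 1.49]
force: [0.1, 0.4, -1.9]
grip_width: 0.0076
grip_force: 50.0
```

```bash
python3 -c "
from tilt import *
rimfit(); from loc import *
c,K,R,t=shot('top'); W=cloud(c,K,R,t)
m=W[150:215,345:420]; q=m[(m[...,2]>.055)&(m[...,2]<.08)]; print(len(q),np.percentile(q,[1,50,99],axis=0).round(4).tolist())
r=cv2.minAreaRect(q[:,:2].astype(np.float32)); print(r)
"
```

```text
tray pts 2621 far wall top z [0.0345 0.0674 0.069 ] tall top [0.1101 0.1133] [ 0.52  -0.36   0.028] [ 0.633 -0.23   0.12 ]
[ 0.25164395  0.12054475 -1.74748599] 0.007701884128302467
141 [[0.5321, -0.2924, 0.0559], [0.6072, -0.2362, 0.0656], [0.6272, -0.2278, 0.0763]]
((0.5789159536361694, -0.25986161828041077), (0.059173960238695145, 0.09656189382076263), 85.55037689208984)
```

Call:
{"name": "send_rows", "arguments": {"rows": [{"dx": 0,"dy": 0,"dz": 5,"roll": 0,"jaw": 1},{"dx": 0,"dy": 0,"dz": 6,"roll": 0,"jaw": 1},{"dx": 0,"dy": 0,"dz": 6,"roll": 0,"jaw": 1},{"dx": 0,"dy": 0,"dz": 4,"roll": 0,"jaw": 1},{"dx": 0,"dy": 0,"dz": 3,"roll": 0,"jaw": 1},{"dx": 0,"dy": 0,"dz": 2,"roll": 0,"jaw": 1},{"dx": 0,"dy": 0,"dz": 1,"roll": 0,"jaw": 1},{"dx": 0,"dy": 0,"dz": 1,"roll": 0,"jaw": 1},{"dx": 0,"dy": 0,"dz": 0,"roll": 0,"jaw": 1}]}}

```text
time_s: 54.27
ee_pos: [0.533, -0.2908, 0.0554]
eef_rot: [3.142, 0.0, 1.49]
force: [-0.2, 1.0, -1.5]
grip_width: 0.0076
grip_force: 50.0
```

Almost down; one more millimetre, then release and withdraw.

Call:
{"name": "send_rows", "arguments": {"rows": [{"dx": 0,"dy": 0,"dz": 1,"roll": 0,"jaw": 1},{"dx": 0,"dy": 0,"dz": 0.6,"roll": 0,"jaw": 1},{"dx": 0,"dy": 0,"dz": 0,"roll": 0,"jaw": 1},{"dx": 0,"dy": 0,"dz": 0,"roll": 0,"jaw": 0.4},{"dx": 0,"dy": 0,"dz": 0,"roll": 0,"jaw": 0.4},{"dx": 0,"dy": 0,"dz": 0,"roll": 0,"jaw": 0.4},{"dx": 0,"dy": 0,"dz": 0,"roll": 0,"jaw": 0.4},{"dx": 0,"dy": 0,"dz": -15,"roll": 0,"jaw": 0.4},{"dx": 0,"dy": 0,"dz": -25,"roll": 0,"jaw": 0.4},{"dx": 0,"dy": 0,"dz": -35,"roll": 0,"jaw": 0.4},{"dx": 0,"dy": 0,"dz": -40,"roll": 0,"jaw": 0.4},{"dx": 0,"dy": 0,"dz": -35,"roll": 0,"jaw": 0.4}]}}

```text
time_s: 55.27
ee_pos: [0.5328, -0.2907, 0.2061]
eef_rot: [3.141, 0.0, 1.49]
force: [-0.5, -0.9, 0.0]
grip_width: 0.028
grip_force: 0.0
```

Call:
{"name": "send_rows", "arguments": {"rows": [{"dx": 25,"dy": -15,"dz": 0,"roll": 0,"jaw": 0.4},{"dx": 30,"dy": -15,"dz": 0,"roll": 0,"jaw": 0.4},{"dx": 30,"dy": -15,"dz": 0,"roll": 0,"jaw": 0.4},{"dx": 30,"dy": -15,"dz": 0,"roll": 0,"jaw": 0.4},{"dx": 30,"dy": -15,"dz": 0,"roll": 0,"jaw": 0.4},{"dx": 30,"dy": -15,"dz": 0,"roll": 0,"jaw": 0.4},{"dx": 30,"dy": -15,"dz": 0,"roll": 0,"jaw": 0.4},{"dx": 30,"dy": -15,"dz": 0,"roll": 0,"jaw": 0.4},{"dx": 0,"dy": 0,"dz": 0,"roll": 0,"jaw": 0.4}]}}

```text
time_s: 56.02
ee_pos: [0.4306, -0.0434, 0.2042]
eef_rot: [3.141, -0.001, 1.493]
force: [-0.3, -0.7, 0.2]
grip_width: 0.028
grip_force: 0.0
```

```bash
python3 - <<'E'
from loc import *
print(get_obs()['ee_pos'])
c,K,R,t=shot('top'); W=cloud(c,K,R,t); H=cv2.cvtColor(c['frame'],cv2.COLOR_RGB2HSV).astype(int)
w=W[145:210,345:425]; q=w[(w[...,2]>.030)&(w[...,2]<.1)]; print('tray',len(q),cv2.minAreaRect(q[:,:2].astype(np.float32)),np.percentile(q[:,2],[50,99]))
for lo,hi,n in[(.062,.095,'tall')]:
    p=w[(w[...,2]>lo)&(w[...,2]<hi)]; print(n,len(p),np.percentile(p,[2,50,98],axis=0).round(4).tolist())
    s=p[:,1]; print([ (s0.round(3),p[abs(p[:,1]-s0)<.012].max(0).round(4).tolist()) for s0 in np.linspace(s.min(),s.max(),4)])
m=np.zeros(H.shape[:2],np.uint8); m[150:206,350:416]=((H[...,0]>=16)&(H[...,1]>150)&(H[...,2]>50))[150:206,350:416]
k,l,st,ce=cv2.connectedComponentsWithStats(m); print([(st[i,4],ce[i].round(1).tolist(),st[i,2:4].tolist()) for i in range(1,k) if st[i,4]>5])
rect('all',c,K,R,t,W,(148,206,350,416),.012)
cs,Ks,Rs,ts=shot('scene'); Ws=cloud(cs,Ks,Rs,ts); w=Ws[270:400,140:260]; q=w[(w[...,2]>.030)&(w[...,2]<.1)&(w[...,0]>.48)]; print('trayS',len(q),cv2.minAreaRect(q[:,:2].astype(np.float32)),np.percentile(q[:,2],[50,99]))
E
```

```text
[ 0.43064252 -0.04338623  0.2041552 ]
tray 484 ((0.5748641490936279, -0.31455084681510925), (0.16749678552150726, 0.09860114008188248), 85.56588745117188) [0.04159912 0.08740509]
tall 170 [[0.5247, -0.3521, 0.0633], [0.5313, -0.2887, 0.0812], [0.5401, -0.2289, 0.088]]
[(np.float64(-0.353), [0.5317, -0.3412, 0.0874]), (np.float64(-0.311), [0.5348, -0.3003, 0.0883]), (np.float64(-0.27), [0.5378, -0.258, 0.0876]), (np.float64(-0.228), [0.5404, -0.2278, 0.0898])]
[(np.int32(28), [389.2, 167.3], [6, 6]), (np.int32(32), [386.5, 177.3], [6, 7]), (np.int32(27), [378.9, 182.3], [8, 7]), (np.int32(14), [392.0, 183.9], [6, 3])]
all 2175 [ 0.5757 -0.2964] [0.1618 0.1312] 85.8
trayS 1721 ((0.6050742864608765, -0.278506875038147), (0.2137581706047058, 0.16251443326473236), 34.187313079833984) [0.05354954 0.08541752]
```

```bash
python3 - <<'E'
from loc import *
c,K,R,t=shot('top'); W=cloud(c,K,R,t); w=W[140:215,340:425].reshape(-1,3); w=w[~np.isnan(w[:,0])]
a=-.075; ex=np.array([np.cos(a),np.sin(a)]); ey=np.array([-np.sin(a),np.cos(a)]); d=w[:,:2]-[.577,-.2955]; X=d@ex; Y=d@ey
for n,m in[('far +x',(X>.035)&(X<.053)&(abs(Y)<.04)),('+y',(Y>.05)&(Y<.068)&(abs(X)<.03)),('-y',(Y<-.05)&(Y>-.068)&(abs(X)<.03))]:
    z=w[m,2]; h=m&(w[:,2]>.028)
    print(n,np.percentile(z,[50,90,98]).round(4),'X',np.percentile(X[h],[3,97]).round(4),'Y',np.percentile(Y[h],[3,97]).round(4))
m=(w[:,2]>.062)&(w[:,2]<.095)&(abs(X)<.07)&(abs(Y)<.08); print('tall X',np.percentile(X[m],[3,97]),'Y',np.percentile(Y[m],[1,99]))
m=(w[:,2]>.003)&(w[:,2]<.022); 
print('rim ext X',np.percentile(X[m&(abs(X)<.08)&(abs(Y)<.04)],[1,99]),'Y',np.percentile(Y[m&(abs(Y)<.085)&(abs(X)<.04)],[1,99]))
E
```

```text
far +x [0.0234 0.0399 0.0422] X [0.0401 0.0468] Y [-0.0375  0.0371]
+y [0.0162 0.0405 0.0431] X [-0.0278  0.0266] Y [0.0581 0.0643]
-y [0.0203 0.0391 0.0431] X [-0.0278  0.0282] Y [-0.0627 -0.0557]
tall X [-0.04906335 -0.04094297] Y [-0.06194129  0.06344471]
rim ext X [-0.06629512  0.07399613] Y [-0.08298697  0.07830737]
```

```bash
python3 -c "
from station import *
print(hand_in())"
```

```text
the job is handed in; nothing more can be done
None
```

The job is handed in but returned no verdict: the tray with four small bells sits level in the small-bell bay, both large bells are in the upright box, and the arm never touched the spools or twine (their final positions were not re-measured).

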